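Sort the enamelware by kind into lined trays

ROBOT

A 6-joint arm with a two-finger parallel gripper is mounted at the origin on the work surface. World frame = base frame: x ahead of the robot, y to its left, z up, the work surface at z = 0. Lengths are in mm, angles in degrees, forces in N, time in s.
With the tool pointing down it reaches from about 300 to 750 mm from the base axis. Payload 8.5 kg.
Tool frame: the origin (TCP) lies midway between the tips of the shut fingers; the grasp point (between the pads) lies 19 mm behind it; z points along the fingers, y is the line along which they close (so a half turn about z gives the same grasp; the last joint's range is limited). The gripper opens to 88 mm and grips with 3 to 60 N. Pads are 18 mm wide; open, the fingers measure 123 mm over their backs; the gripper's body (75 mm by 187 mm) begins 45 mm behind the grasp point.
Start: joints at [57.966, 21.807, 74.336, -0, 83.858, -12.336], TCP at [185.377, 517.799, 201.848] pointing down, gripper open.
Joint ranges: [-178.18, 178.18], [-50.72, 133.34], [12.68, 142.11], [-81.47, 261.47], [9.98, 163.14], [-165.26, 165.26]. Speed limits (degrees/s): [136.94, 136.94, 180, 180, 180, 180].

INTERFACE

Orientations are given as a 3x3 rotation matrix whose columns are the frame's x, y, z axes.
In Python, from cell import r gives the robot as it stands.
- The arm moves only by the shell command python3 -m pendant 'ROWS' [FORCE]. ROWS is a JSON object of lists of equal length, an entry for each row: "delta_rot": the turn, a rotation vector about the tool's x, y, z normalised to -1 to 1, where 1 is 360 degrees, a list of three; "xyz": the shift along the tool's x, y, z normalised to -1 to 1, where 1 is 40 cm, a list of three; "grip": the closure in counts, from 0 (fully open) to 255 (shut). In form: {"delta_rot": [[rx, ry, rz], ...], "xyz": [[x, y, z], ...], "grip": [grip, ...]}. A call has 1 to 5 rows; each row is the pose to reach, as a shift and turn from the pose commanded when the call began, along the tool's axes at that moment, turning the shorter way round; what a row does not reach only later rows make up. A row lasts 1/8 s, in which the tool goes at most 62.5 mm and 10.7 degrees, less where a joint would pass 70% of its speed; a pose out of reach is approached as far as the arm can. A call with a number of a shift or a turn outside -1 to 1 is refused whole. A call with a gripper value outside its range is refused whole. The fingers move at their own pace and stop on an object; FORCE is the grip in N (left out, the last holds). Time passes only in rows, so rows that repeat a pose let the fingers close. It gives the time, the measured TCP pose, the force, the opening and the grip force at its end, in the units of the state.
- r.sense(): the state, without advancing time (a new reading comes with each control period).
- r.read_camera(name): name is "scene" or "top" or "wrist"; returns the picture (420x560x3 uint8, red, green, blue); there is no depth.
- r.camera_model(name): a dict with "intrinsics" (3x3 intrinsics, pixels), "k1" (the pictures are not rectified: a ray, as slopes to the right and down, at radius r is drawn at 1 + k1 r^2 times it, then the intrinsics apply), "eye" and "orientation" of the camera in the world. Camera axes: x right, y down, z forward; pixel columns grow to the right and rows downward; lengths in mm; the calibration is good to about 2 mm. A picture is of the moment at which its call begins: read the wrist's pose just before it. camera_model takes no time and is no camera call; for the wrist camera it gives the pose at the moment of the call.
- r.finish_job(): hands the job in; it is judged then, once.
The state is a dict: "t": time; "q": joint angles; "qvel": joint speeds; "joint_efforts": joint torques, N m; "tcp_pos": TCP position; "orientation": TCP orientation; "wrist_force": force on the tool from outside, world axes, zero at the start; "ft_torque": the same for the moment, N m; "width": opening from 0.0 (shut) to 1.0 (fully open); "grip_force": force on a finger pad.
Only numpy, scipy, OpenCV 4.12 (cv2) and the standard library are available. Lean on these libraries where they do the work, as an engineer would, in place of code of your own. Each camera call takes 0.05 s, during which the arm holds its last target. There are 200 camera calls.

TASK

Sort the five enamelled pieces on the bench by kind, whatever their colour: the two round pots into the blue-lined tray, the two square boxes into the yellow-lined tray, one piece to each bay, and the bird into the white-lined tray. Set each one down upright and flat on the lining without dropping or throwing it, and leave the roll of tape and the mug where they are.

Things in the scene. Friction and masses are not known exactly. Their poses are not given: they have to be found in the camera images.
- pot_teal: round enamelled brush pot, teal with ochre dots, brass rims, flat solid top in the same enamel with a dark middle; upright cylinder 46 mm across, 64 mm tall, about 0.16 kg. Origin: centre of its underside; z up through the mouth. Loose, standing on the bench
- pot_red: round enamelled brush pot, dark red with ochre dots, brass rims, flat solid top in the same enamel with a dark middle; upright cylinder 46 mm across, 64 mm tall, about 0.16 kg. Origin: centre of its underside; z up through the mouth. Loose, standing on the bench
- box_teal: square enamelled trinket box, teal with a dark red dot on its (closed, unmoving) lid and sides, brass edges; 45 by 45 mm, 50 mm tall, about 0.18 kg. Origin: centre of its underside; x and y square to its sides, z up. Loose, standing on the bench
- box_red: square enamelled trinket box, dark red with a teal dot on its (closed, unmoving) lid and sides, brass edges; 45 by 45 mm, 50 mm tall, about 0.18 kg. Origin: centre of its underside; x and y square to its sides, z up. Loose, standing on the bench
- bird: loose enamelled bird figure, blue, ochre wings, brass head, on a brass plinth 56 x 36 x 8 mm; body with flat flanks 34 mm wide (y), 8 to 42 mm above the underside, x from -27 to +23 mm; head at x = +22 up to 62 mm high, tail at x = -31 up to 50 mm; 75 mm long over all, about 0.22 kg. Origin: centre of the plinth underside; x to the beak, y across, z up
- tray_blue: wooden tray with blue lining, fixed to the bench; 104 mm (its x) by 188 mm (its y), walls 6 mm thick, 16 mm high; lined floor 6 mm above the bench; a 6 mm divider along x through the middle, 16 mm high, makes two bays of 92 (x) by 85 mm (y), centred at y = +45.5 and -45.5 mm. Origin: centre of its underside, on the bench; z up. Turned by up to 15 degrees
- tray_yellow: wooden tray with yellow lining, fixed to the bench; 104 mm (its x) by 188 mm (its y), walls 6 mm thick, 16 mm high; lined floor 6 mm above the bench; a 6 mm divider along x through the middle, 16 mm high, makes two bays of 92 (x) by 85 mm (y), centred at y = +45.5 and -45.5 mm. Origin: centre of its underside, on the bench; z up. Turned by up to 15 degrees
- tray_white: wooden tray with white lining, fixed to the bench; 104 mm (its x) by 188 mm (its y), walls 6 mm thick, 16 mm high; lined floor 6 mm above the bench; undivided, inside 92 by 176 mm. Origin: centre of its underside, on the bench; z up. Turned by up to 15 degrees
- tape_roll: bystander: loose roll of tan packing tape lying flat, 90 mm across, 45 mm tall, open core. Origin: centre of its underside
- mug: bystander: loose white mug, 76 mm across, 88 mm tall, handle on its +y side. Origin: centre of its underside
Things that resemble listed ones, but are neither listed nor needed, are in the scene too. What is shaped like the box_teal but green or pink is not meant.

How it is judged:
By the outcome, as a careful person would: the job done as asked, in the order asked, and still so for the second after the job is handed in, with the robot touching nothing.
It also fails if it takes over 128 s, if anything falls off the work surface, if the arm or the gripper's body presses on something with over 40 N, if the wrist force passes 120 N, or if a joint passes its speed limit or range.

## Working session

There is one attempt and no reset: what is moved stays moved. The work goes in short steps, Python scripts to look and compute and a shell command to move; the robot and the scene stay as the last step left them, time stands still between calls to the robot, and variables do not carry over. Pictures are saved under pics/ and viewed, at most 14 in all, crops included, and the job is handed in when it is done.

```bash
mkdir -p pics; ls; python3 - <<'E'
from cell import r
import cv2,json
for n in("top","scene"):
    m=r.camera_model(n);im=r.read_camera(n);cv2.imwrite(f"pics/{n}0.png",im[:,:,::-1]);print(n,m)
print(r.sense())
E
```

```text
pics
top {'intrinsics': array([[528.22135376,   0.        , 282.6382085 ],
       [  0.        , 528.22135376, 213.85261251],
       [  0.        ,   0.        ,   1.        ]]), 'k1': -0.16161671565497807, 'eye': array([ 452.46676835,    2.81769936, 1455.27009356]), 'orientation': array([[ 0.00189134, -0.99746317,  0.0711593 ],
       [-0.99988963, -0.00293495, -0.01456414],
       [ 0.01473604, -0.0711239 , -0.99735863]])}
scene {'intrinsics': array([[435.00829424,   0.        , 274.02935803],
       [  0.        , 435.00829424, 214.49285081],
       [  0.        ,   0.        ,   1.        ]]), 'k1': -0.024865942515472486, 'eye': array([1090.10157297, -502.79156874,  743.13755858]), 'orientation': array([[ 0.69954002,  0.49710397, -0.51335311],
       [ 0.71457702, -0.48175232,  0.50724195],
       [ 0.00484294, -0.72166637, -0.69222409]])}
{'t': 0.1, 'q': array([ 5.79656568e+01,  2.18359741e+01,  7.43767909e+01,  1.30378813e-03,
        8.38584868e+01, -1.23349759e+01]), 'qvel': array([ 0.07248167, -0.09607813, -0.20901212,  0.00580457,  0.10498148,
        0.00564464]), 'joint_efforts': array([ 4.39201860e-03, -4.38649249e+01, -2.24913239e+01,  7.15457252e-02,
        3.42097110e-02, -6.57034934e-05]), 'tcp_pos': array([185.2314882 , 517.569025  , 201.33168669]), 'orientation': array([[-9.41473344e-01,  3.37086757e-01, -6.78807774e-04],
       [ 3.37087317e-01,  9.41472811e-01, -1.04221809e-03],
       [ 2.87761146e-04, -1.21003804e-03, -9.99999227e-01]]), 'wrist_force': array([-0.97846866,  0.51106753,  0.32571971]), 'ft_torque': array([-0.02832136, -0.01276364, -0.0127269 ]), 'grip_force': 0.0, 'width': 0.9992146295935892}
```

```bash
python3 - <<'E'
import cv2
a=cv2.imread("pics/top0.png");cv2.imwrite("pics/top0b.png",cv2.resize(a,(800,600),interpolation=cv2.INTER_CUBIC))
a=cv2.imread("pics/scene0.png");cv2.imwrite("pics/scene0b.png",cv2.resize(a,(800,600),interpolation=cv2.INTER_CUBIC))
E
```

```text
(no output)
```

View pics/top0b.png

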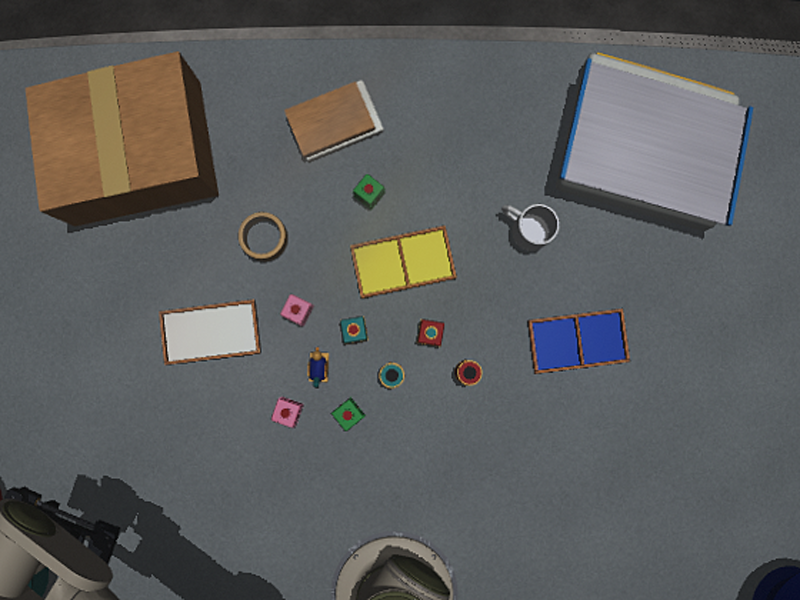

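View pics/scene0b.png

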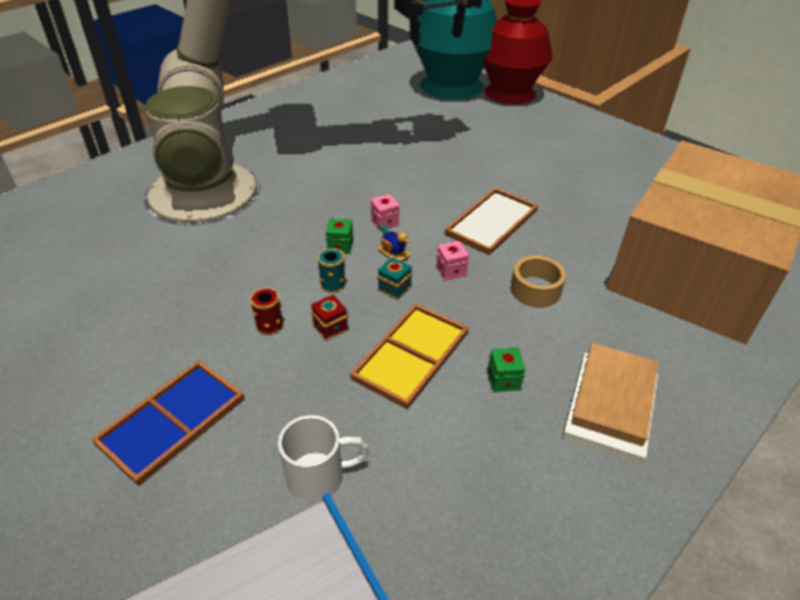

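The top view (800x600 scale) shows these boxes:
- Box-shaped: teal at (353,330), red at (431,333), pink at (295,310) and (287,412), green at (348,414) and (368,190).
- The teal one with the red dot and the red one with the teal dot fit the description. Pink and green are excluded by name.

The other pieces are pots at (391,375) teal and (469,373) red, and the bird at (318,368). Next I measure and confirm these with a crop.

```bash
cat > h.py <<'E'
import numpy as np,cv2
from cell import r
def ray(m,uv):
    K=m["intrinsics"];d=np.array([m["k1"],0,0,0])
    p=cv2.undistortPoints(np.float64(uv).reshape(-1,1,2),K,d).reshape(-1,2)
    return np.c_[p,np.ones(len(p))]@m["orientation"].T
def onz(m,uv,z):
    d=ray(m,uv);return (m["eye"]+d*((z-m["eye"][2])/d[:,2])[:,None])[:,:2]
def look(name,f):
    m=r.camera_model(name);im=r.read_camera(name)[:,:,::-1].copy();cv2.imwrite(f"pics/{f}.png",im)
    np.savez(f"pics/{f}.npz",**m);return m,im
def blobs(im,lo,hi,mn=20):
    h=cv2.cvtColor(im,cv2.COLOR_BGR2HSV)
    if lo[0]<0:
        k=cv2.inRange(h,(0,lo[1],lo[2]),hi)|cv2.inRange(h,(180+lo[0],lo[1],lo[2]),(180,hi[1],hi[2]))
    else:k=cv2.inRange(h,lo,hi)
    c,_=cv2.findContours(k,cv2.RETR_EXTERNAL,cv2.CHAIN_APPROX_NONE)
    return [x for x in c if cv2.contourArea(x)>mn]
def rect(m,c,z):
    w=onz(m,c.reshape(-1,2),z).astype(np.float32);(x,y),(a,b),t=cv2.minAreaRect(w)
    if a>b:a,b,t=b,a,t+90   # t: direction of short side
    return np.round([x,y,a,b,(t+90)%180-90],1)
E
python3 - <<'E'
from h import *
im=cv2.imread("pics/top0.png");m=dict(np.load("pics/t.npz")) if 0 else r.camera_model("top")
R=dict(yellow=((22,150,120),(35,255,255),6),blue=((110,120,90),(130,255,255),6),white=((0,0,190),(180,40,255),6),teal=((80,120,50),(98,255,255),50),red=((-8,130,50),(8,255,255),50))
for n,(lo,hi,z) in R.items():
    for c in blobs(im,lo,hi,15):
        u=c.reshape(-1,2).mean(0)
        if 90<u[0]<460 and 100<u[1]<320: print(n,u.round(),cv2.contourArea(c),rect(m,c,z))
cv2.imwrite("pics/crop1.png",cv2.resize(im[195:315,170:350],(800,533),interpolation=cv2.INTER_CUBIC))
E
```

```text
yellow [265. 186.] 913.0 [632.3  28.8  84.1  91.3 -77.9]
yellow [298. 179.] 931.5 [651.  -60.   84.2  91.9 -78.1]
blue [222. 257.] 22.0 [436.1 147.1  10.7  25.2  76.3]
blue [389. 240.] 890.0 [ 483.3 -312.9   81.8   91.   -83.2]
blue [421. 236.] 870.0 [ 494.2 -403.5   81.9   91.9  -82.4]
white [140. 232.] 1598.5 [503.1 358.6  88.3 172.6   7.6]
white [372. 161.] 189.5 [ 704.8 -268.    45.1   45.3  -89.5]
teal [274. 262.] 145.0 [423.3   5.   35.6  35.6 -44.9]
teal [302. 232.] 18.5 [503.1 -68.   13.3  13.3   0. ]
teal [247. 230.] 223.0 [508.1  77.1  42.   42.4   9.8]
red [243. 290.] 22.5 [3.489e+02 8.820e+01 1.320e+01 1.330e+01 2.000e-01]
red [199. 289.] 27.5 [352.8 203.3  15.   17.   45.2]
red [328. 261.] 157.0 [ 428.7 -140.    37.7   37.7   44.8]
red [247. 230.] 24.5 [5.08e+02 7.71e+01 1.33e+01 1.60e+01 2.00e-01]
red [301. 232.] 228.0 [502.8 -67.5  42.5  43.4  80.5]
red [206. 216.] 21.0 [546.4 186.9  14.3  14.5 -26.2]
red [258. 132.] 20.5 [776.1  50.8  13.5  13.9 -89.6]
```

View pics/crop1.png

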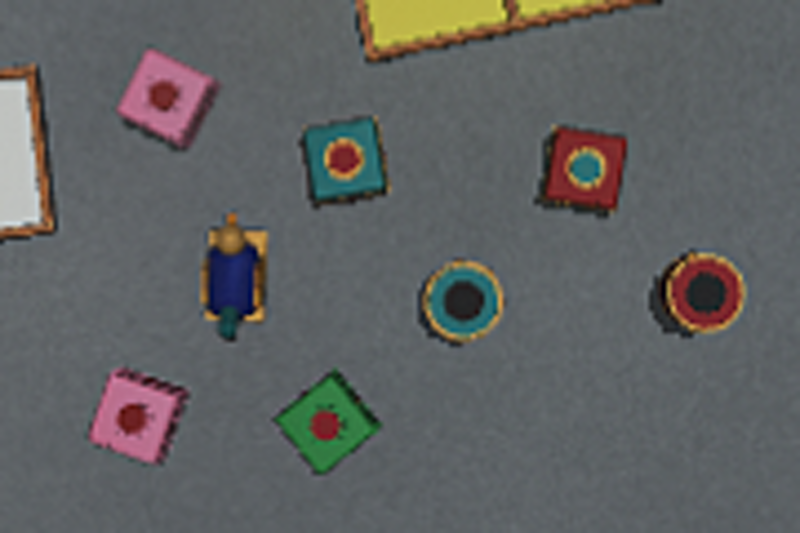

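The crop confirms the targets: teal box with red dot at (343,160), red box with teal dot at (586,168), teal pot at (463,300), red pot at (706,292), and the bird at (233,275) with its beak up (+x). I'll go pots, then boxes, then the bird, with the tool turned so that tool y is world y.

```bash
python3 -m pendant '{"delta_rot":[[0,0,-0.011],[0,0,-0.022],[0,0,-0.033],[0,0,-0.044],[0,0,-0.0548]],"xyz":[[-0.1,-0.1,0.02],[-0.2,-0.2,0.05],[-0.3,-0.3,0.07],[-0.4,-0.4,0.1],[-0.496,-0.502,0.125]],"grip":[0,0,0,0,0]}' 30
python3 -m pendant '{"delta_rot":[[0,0,0]],"xyz":[[0,0,0]],"grip":[0]}'
```

```text
t: 0.72
tcp_pos: [304.8, 260.2, 151.4]
orientation: [[-1.0, -0.003, -0.0], [-0.003, 1.0, -0.0], [0.0, -0.0, -1.0]]
wrist_force: [1.4, 0.2, 0.1]
width: 1.001
grip_force: 0.0
t: 0.85
tcp_pos: [305.3, 259.3, 151.3]
orientation: [[-1.0, 0.005, -0.001], [0.005, 1.0, -0.001], [0.001, -0.001, -1.0]]
wrist_force: [-0.4, 0.2, -0.0]
width: 0.997
grip_force: 0.0
```

```bash
python3 -m pendant '{"delta_rot":[[0,0,0],[0,0,0],[0,0,0],[0,0,0],[0,0,0]],"xyz":[[-0.07,-0.14,0],[-0.13,-0.28,0],[-0.2,-0.42,0],[-0.25,-0.54,0],[-0.2975,-0.635,0]],"grip":[0,0,0,0,0]}'
python3 -m pendant '{"delta_rot":[[0,0,0],[0,0,0]],"xyz":[[0,0,0],[0,0,0]],"grip":[0,0]}'
python3 - <<'E'
from h import *
m,im=look("wrist","w1");print(m["eye"],m["orientation"].round(2).tolist())
for n,(lo,hi,z) in dict(teal=((80,120,50),(98,255,255),64)).items():
    for c in blobs(im,lo,hi,100): print(n,c.reshape(-1,2).mean(0),cv2.contourArea(c),rect(m,c,z))
E
```

```text
t: 1.48
tcp_pos: [424.4, 6.9, 152.0]
orientation: [[-1.0, 0.0, 0.0], [0.0, 1.0, 0.0], [-0.0, 0.0, -1.0]]
wrist_force: [-0.3, 0.3, -0.5]
width: 0.997
grip_force: 0.0
t: 1.72
tcp_pos: [423.2, 9.1, 151.7]
orientation: [[-1.0, -0.001, -0.001], [-0.001, 1.0, 0.001], [0.001, 0.001, -1.0]]
wrist_force: [-0.2, 0.6, 0.4]
width: 1.0
grip_force: 0.0
[339.1245019    8.02231675 333.87600544] [[-0.0, 0.95, 0.32], [1.0, 0.0, 0.0], [-0.0, 0.32, -0.95]]
teal [197.17391304 273.39130435] 196.0 [493.3 -64.6  15.3  15.8  46.5]
teal [344.2375 273.475 ] 1733.0 [494.2  72.1  40.5  45.7 -80.2]
teal [337.33684211 243.65263158] 349.5 [462.9  63.3   9.6  37.2   9.8]
teal [272.46031746 198.85714286] 1557.0 [422.    5.   38.6  39.3 -89.9]
teal [428.32653061 177.87755102] 212.5 [402.9 134.9  11.9  16.2  58.2]
teal [272.69607843 170.7254902 ] 294.0 [397.5   5.7  15.7  35.2  -1.3]
```

View pics/w1.png

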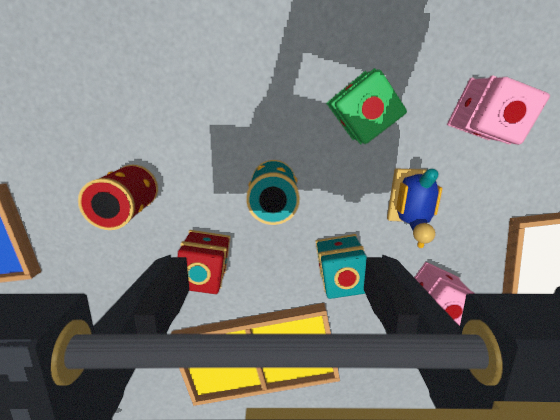

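The wrist view shows the teal pot's dark top at (272,199), which gives (422,5) and agrees with the top camera. Descending and gripping.

```bash
python3 -m pendant '{"delta_rot":[[0,0,0],[0,0,0],[0,0,0],[0,0,0],[0,0,0]],"xyz":[[0,0,0.1],[0,0,0.2],[0,0,0.29],[0,0,0.3375],[0,0,0.3375]],"grip":[0,0,0,0,0]}' 30
python3 -m pendant '{"delta_rot":[[0,0,0],[0,0,0],[0,0,0],[0,0,0],[0,0,0]],"xyz":[[0,0,0],[0,0,0],[0,0,0],[0,0,0],[0,0,0]],"grip":[255,255,255,255,255]}' 30
```

```text
t: 2.4
tcp_pos: [422.7, 9.3, 16.3]
orientation: [[-1.0, -0.002, -0.003], [-0.002, 1.0, 0.001], [0.003, 0.001, -1.0]]
wrist_force: [0.5, 0.6, -0.1]
width: 0.999
grip_force: 0.0
t: 3.02
tcp_pos: [423.8, 7.8, 17.0]
orientation: [[-1.0, -0.0, 0.0], [-0.0, 1.0, -0.0], [-0.0, -0.0, -1.0]]
wrist_force: [-0.5, -1.1, 2.0]
width: 0.502
grip_force: 30.0
```

```bash
python3 -m pendant '{"delta_rot":[[0,0,0],[0,0,0],[0,0,0],[0,0,0],[0,0,0]],"xyz":[[0,0,-0.05],[0,0,-0.13],[0,0,-0.22],[0,0,-0.3],[0,0,-0.335]],"grip":[255,255,255,255,255]}'
python3 -m pendant '{"delta_rot":[[0,0,0],[0,0,0],[0,0,0],[0,0,0],[0,0,0]],"xyz":[[-0.01,-0.05,0],[-0.03,-0.15,0],[-0.05,-0.27,0],[-0.07,-0.4,0],[-0.09,-0.53,0]],"grip":[255,255,255,255,255]}'
python3 -m pendant '{"delta_rot":[[0,0,0],[0,0,0],[0,0,0],[0,0,0],[0,0,0]],"xyz":[[-0.02,-0.13,0],[-0.05,-0.26,0],[-0.07,-0.38,0],[-0.08,-0.46,0],[-0.085,-0.5,0]],"grip":[255,255,255,255,255]}'
python3 -m pendant '{"delta_rot":[[0,0,0],[0,0,0],[0,0,0]],"xyz":[[0,0,0],[0,0,0],[0,0,0]],"grip":[255,255,255]}'
```

```text
t: 3.65
tcp_pos: [423.9, 7.9, 152.3]
orientation: [[-1.0, -0.0, 0.002], [-0.0, 1.0, -0.0], [-0.002, -0.0, -1.0]]
wrist_force: [-0.3, 0.1, -0.7]
width: 0.499
grip_force: 30.0
t: 4.28
tcp_pos: [459.6, -205.6, 150.6]
orientation: [[-1.0, -0.0, -0.0], [-0.0, 1.0, 0.001], [0.0, 0.001, -1.0]]
wrist_force: [1.1, 0.6, -1.2]
width: 0.497
grip_force: 30.0
t: 4.9
tcp_pos: [493.4, -405.6, 149.8]
orientation: [[-1.0, 0.001, -0.001], [0.001, 1.0, 0.001], [0.001, 0.001, -1.0]]
wrist_force: [0.7, 0.4, -1.2]
width: 0.5
grip_force: 30.0
t: 5.28
tcp_pos: [493.9, -403.1, 151.1]
orientation: [[-1.0, -0.001, -0.0], [-0.001, 1.0, 0.0], [0.0, 0.0, -1.0]]
wrist_force: [-0.3, 0.1, -1.4]
width: 0.504
grip_force: 30.0
```

```bash
python3 -m pendant '{"delta_rot":[[0,0,0],[0,0,0],[0,0,0],[0,0,0],[0,0,0]],"xyz":[[0,0,0.08],[0,0,0.18],[0,0,0.26],[0,0,0.3],[0,0,0.312]],"grip":[255,255,255,255,255]}'
python3 -m pendant '{"delta_rot":[[0,0,0],[0,0,0],[0,0,0],[0,0,0]],"xyz":[[0,0,0.003],[0,0,0.006],[0,0,0.008],[0,0,0.008]],"grip":[255,255,255,255]}'
```

```text
t: 5.9
tcp_pos: [493.9, -403.8, 25.9]
orientation: [[-1.0, -0.001, -0.0], [-0.001, 1.0, 0.0], [0.0, 0.0, -1.0]]
wrist_force: [0.1, -0.8, -0.5]
width: 0.499
grip_force: 30.0
t: 6.4
tcp_pos: [493.9, -404.1, 23.1]
orientation: [[-1.0, -0.0, 0.0], [-0.0, 1.0, -0.0], [-0.0, -0.0, -1.0]]
wrist_force: [-1.4, 0.1, -1.3]
width: 0.499
grip_force: 30.0
```

```bash
python3 -m pendant '{"delta_rot":[[0,0,0],[0,0,0]],"xyz":[[0,0,0.0015],[0,0,0.0025]],"grip":[255,255]}'
python3 -m pendant '{"delta_rot":[[0,0,0],[0,0,0]],"xyz":[[0,0,0.001],[0,0,0.002]],"grip":[255,255]}'
```

```text
t: 6.65
tcp_pos: [494.2, -404.3, 22.9]
orientation: [[-1.0, -0.001, 0.001], [-0.001, 1.0, -0.001], [-0.001, -0.001, -1.0]]
wrist_force: [-0.5, 1.9, 8.7]
width: 0.5
grip_force: 30.0
t: 6.9
tcp_pos: [494.4, -404.4, 22.9]
orientation: [[-1.0, -0.001, 0.002], [-0.001, 1.0, -0.002], [-0.002, -0.002, -1.0]]
wrist_force: [-1.7, 1.6, 12.5]
width: 0.503
grip_force: 30.0
```

```bash
python3 -m pendant '{"delta_rot":[[0,0,0],[0,0,0],[0,0,0],[0,0,0]],"xyz":[[0,0,-0.002],[0,0,-0.002],[0,0,-0.002],[0,0,-0.002]],"grip":[0,0,0,0]}'
python3 -m pendant '{"delta_rot":[[0,0,0],[0,0,0],[0,0,0],[0,0,0],[0,0,0]],"xyz":[[0,0,-0.04],[0,0,-0.12],[0,0,-0.22],[0,0,-0.3],[0,0,-0.32]],"grip":[0,0,0,0,0]}'
python3 -m pendant '{"delta_rot":[[0,0,0],[0,0,0],[0,0,0],[0,0,0],[0,0,0]],"xyz":[[0.03,0.12,0],[0.06,0.26,0],[0.1,0.4,0],[0.13,0.54,0],[0.164,0.663,0]],"grip":[0,0,0,0,0]}'
python3 -m pendant '{"delta_rot":[[0,0,0],[0,0,0],[0,0,0]],"xyz":[[0,0,0],[0,0,0],[0,0,0]],"grip":[0,0,0]}'
python3 - <<'E'
from h import *
m,im=look("wrist","w2");print(m["eye"])
for c in blobs(im,(-8,130,50),(8,255,255),300): print(c.reshape(-1,2).mean(0),cv2.contourArea(c),rect(m,c,64),rect(m,c,50))
E
```

```text
t: 7.4
tcp_pos: [493.8, -404.0, 21.6]
orientation: [[-1.0, -0.001, -0.0], [-0.001, 1.0, 0.0], [0.0, 0.0, -1.0]]
wrist_force: [-0.5, 0.5, -0.5]
width: 0.925
grip_force: 0.0
t: 8.02
tcp_pos: [494.4, -404.6, 152.8]
orientation: [[-1.0, -0.001, 0.003], [-0.001, 1.0, -0.004], [-0.003, -0.004, -1.0]]
wrist_force: [-0.5, -0.2, -0.5]
width: 1.0
grip_force: 0.0
t: 8.65
tcp_pos: [427.0, -136.8, 149.3]
orientation: [[-1.0, -0.001, -0.001], [-0.001, 1.0, 0.001], [0.001, 0.001, -1.0]]
wrist_force: [1.1, -0.0, -0.2]
width: 0.995
grip_force: 0.0
t: 9.02
tcp_pos: [428.4, -139.9, 149.5]
orientation: [[-1.0, 0.001, -0.0], [0.001, 1.0, 0.0], [0.0, 0.0, -1.0]]
wrist_force: [-0.4, -1.2, -0.1]
width: 1.0
grip_force: 0.0
[ 344.19106693 -140.74482644  331.66470389]
[350.05084746 266.06779661] 1206.0 [489.8 -73.8  42.3  44.6  79.9] [497.5 -70.3  44.6  47.   79.9]
[343.07317073 237.25203252] 348.5 [459.9 -80.2  19.7  41.8  10.3] [465.9 -77.1  20.7  44.   10.3]
[279.03846154 199.46153846] 1626.0 [ 427.  -138.5   39.2   39.9   90. ] [ 431.3 -138.4   41.2   42.    90. ]
[278.14678899 171.49541284] 331.5 [ 402.9 -138.5   16.8   36.6   -0. ] [ 406.  -138.4   17.7   38.6   -0. ]
```

View pics/w2.png

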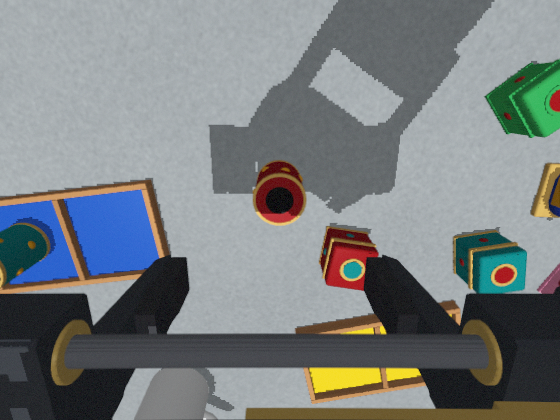

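Teal pot stands upright in the far blue bay at about (20,255). The red pot, at (279,199), is under the gripper. Picking it up.

```bash
python3 -m pendant '{"delta_rot":[[0,0,0],[0,0,0],[0,0,0],[0,0,0],[0,0,0]],"xyz":[[0,0,0.1],[0,0,0.2],[0,0,0.29],[0,0,0.335],[0,0,0.335]],"grip":[0,0,0,0,0]}' 30
python3 -m pendant '{"delta_rot":[[0,0,0],[0,0,0],[0,0,0],[0,0,0],[0,0,0]],"xyz":[[0,0,0],[0,0,0],[0,0,0],[0,0,0],[0,0,0]],"grip":[255,255,255,255,255]}' 30
python3 -m pendant '{"delta_rot":[[0,0,0],[0,0,0],[0,0,0],[0,0,0],[0,0,0]],"xyz":[[0,0,-0.05],[0,0,-0.13],[0,0,-0.22],[0,0,-0.3],[0,0,-0.335]],"grip":[255,255,255,255,255]}'
python3 -m pendant '{"delta_rot":[[0,0,0],[0,0,0],[0,0,0],[0,0,0],[0,0,0]],"xyz":[[-0.02,-0.06,0],[-0.05,-0.16,0],[-0.08,-0.27,0],[-0.12,-0.38,0],[-0.1375,-0.434,0]],"grip":[255,255,255,255,255]}'
python3 -m pendant '{"delta_rot":[[0,0,0],[0,0,0],[0,0,0]],"xyz":[[0,0,0],[0,0,0],[0,0,0]],"grip":[255,255,255]}'
```

```text
t: 9.7
tcp_pos: [427.7, -139.2, 14.8]
orientation: [[-1.0, 0.001, -0.002], [0.001, 1.0, 0.002], [0.002, 0.002, -1.0]]
wrist_force: [-0.5, -0.0, -0.4]
width: 0.998
grip_force: 0.0
t: 10.32
tcp_pos: [428.1, -138.7, 16.0]
orientation: [[-1.0, -0.0, 0.0], [-0.0, 1.0, 0.0], [-0.0, 0.0, -1.0]]
wrist_force: [-0.1, 0.5, 1.5]
width: 0.5
grip_force: 30.0
t: 10.95
tcp_pos: [428.3, -139.0, 151.3]
orientation: [[-1.0, -0.001, 0.002], [-0.001, 1.0, -0.001], [-0.002, -0.001, -1.0]]
wrist_force: [0.9, 0.5, -3.3]
width: 0.498
grip_force: 30.0
t: 11.58
tcp_pos: [483.3, -314.4, 149.0]
orientation: [[-1.0, 0.001, -0.001], [0.001, 1.0, 0.001], [0.001, 0.001, -1.0]]
wrist_force: [-1.0, 0.1, -2.3]
width: 0.5
grip_force: 30.0
t: 11.95
tcp_pos: [483.0, -311.4, 150.0]
orientation: [[-1.0, -0.001, -0.0], [-0.001, 1.0, 0.0], [0.0, 0.0, -1.0]]
wrist_force: [-0.0, 0.1, -2.1]
width: 0.499
grip_force: 30.0
```

```bash
python3 -m pendant '{"delta_rot":[[0,0,0],[0,0,0],[0,0,0],[0,0,0],[0,0,0]],"xyz":[[0,0,0.08],[0,0,0.18],[0,0,0.26],[0,0,0.3],[0,0,0.312]],"grip":[255,255,255,255,255]}'
python3 -m pendant '{"delta_rot":[[0,0,0],[0,0,0],[0,0,0],[0,0,0],[0,0,0]],"xyz":[[0,0,0.003],[0,0,0.006],[0,0,0.0075],[0,0,0.009],[0,0,0.01]],"grip":[255,255,255,255,255]}'
```

```text
t: 12.58
tcp_pos: [483.2, -312.2, 24.9]
orientation: [[-1.0, -0.001, -0.0], [-0.001, 1.0, 0.0], [0.0, 0.0, -1.0]]
wrist_force: [-0.3, 0.1, -0.2]
width: 0.502
grip_force: 30.0
t: 13.2
tcp_pos: [483.6, -312.6, 22.0]
orientation: [[-1.0, -0.001, 0.001], [-0.001, 1.0, -0.001], [-0.001, -0.001, -1.0]]
wrist_force: [-1.1, 2.4, 8.3]
width: 0.498
grip_force: 30.0
```

```bash
python3 -m pendant '{"delta_rot":[[0,0,0],[0,0,0],[0,0,0],[0,0,0]],"xyz":[[0,0,-0.002],[0,0,-0.002],[0,0,-0.002],[0,0,-0.002]],"grip":[80,80,80,80]}'
python3 -m pendant '{"delta_rot":[[0,0,0],[0,0,0],[0,0,0],[0,0,0],[0,0,0]],"xyz":[[0,0,-0.04],[0,0,-0.12],[0,0,-0.22],[0,0,-0.3],[0,0,-0.32]],"grip":[80,80,80,80,0]}'
python3 -m pendant '{"delta_rot":[[0,0,0],[0,0,0],[0,0,0],[0,0,0],[0,0,0]],"xyz":[[-0.01,0.12,0],[-0.02,0.26,0],[-0.03,0.4,0],[-0.04,0.52,0],[-0.045,0.611,0]],"grip":[0,0,0,0,0]}'
python3 -m pendant '{"delta_rot":[[0,0,0],[0,0,0],[0,0,0]],"xyz":[[0,0,0],[0,0,0],[0,0,0]],"grip":[0,0,0]}'
python3 - <<'E'
from h import *
m,im=look("wrist","w3");print(m["eye"])
for n,lo,hi in(("red",(-8,130,50),(8,255,255)),("teal",(80,120,50),(98,255,255))):
  for c in blobs(im,lo,hi,100): print(n,c.reshape(-1,2).mean(0),cv2.contourArea(c),rect(m,c,50))
E
```

```text
t: 13.7
tcp_pos: [483.1, -312.5, 21.8]
orientation: [[-1.0, -0.0, -0.0], [-0.0, 1.0, 0.0], [0.0, 0.0, -1.0]]
wrist_force: [0.7, -0.2, -1.1]
width: 0.687
grip_force: 0.0
t: 14.32
tcp_pos: [483.8, -312.9, 152.5]
orientation: [[-1.0, -0.001, 0.003], [-0.001, 1.0, -0.003], [-0.003, -0.003, -1.0]]
wrist_force: [-0.2, -0.1, -0.1]
width: 0.777
grip_force: 0.0
t: 14.95
tcp_pos: [500.5, -66.0, 149.3]
orientation: [[-1.0, -0.001, -0.001], [-0.001, 1.0, 0.001], [0.001, 0.001, -1.0]]
wrist_force: [0.2, 0.9, -0.2]
width: 0.999
grip_force: 0.0
t: 15.32
tcp_pos: [501.0, -69.1, 149.6]
orientation: [[-1.0, 0.001, -0.0], [0.001, 1.0, 0.0], [0.0, 0.0, -1.0]]
wrist_force: [-0.2, 0.2, 0.5]
width: 0.999
grip_force: 0.0
[416.84910238 -69.93964687 331.71418337]
red [553.05882353 241.68627451] 197.5 [544.8 183.6  12.2  17.9 -75.1]
red [441.09259259 202.46296296] 263.0 [506.   77.   16.8  16.9  -0. ]
red [278.39106145 194.41340782] 2202.5 [499.5 -68.   42.6  44.7  80.9]
red [ 22.7005988  170.25748503] 1935.5 [ 476.2 -289.6   40.2   53.9   18.8]
red [489.58333333   3.02083333] 138.0 [353.4  86.9   5.7  16.1  -0.7]
teal [278.12 197.46] 246.0 [501.7 -68.5  15.8  16.1  -0. ]
teal [437.65053763 199.37634409] 2400.0 [504.4  72.7  45.3  45.5 -79.9]
teal [415.52  181.505] 440.0 [488.6  49.6  33.7  53.6  55.4]
teal [541.22727273  83.95454545] 359.0 [408.3 139.2  12.7  19.5  55.8]
```

View pics/w3.png

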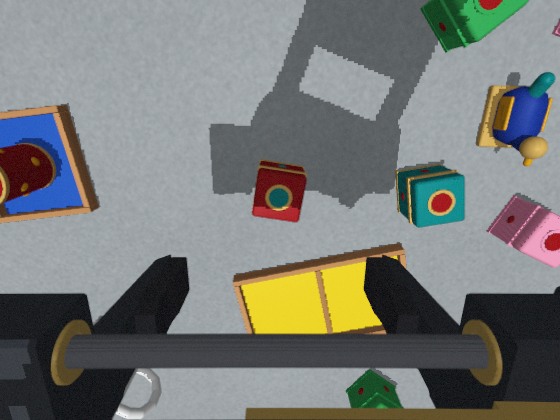

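Red pot is in its bay upright. The red box with the teal dot is at (278,197), which gives (501.7,-68.5), turned -9°. Gripping it and carrying it to the -y yellow bay.

```bash
python3 -m pendant '{"delta_rot":[[0,0,0.012],[0,0,0.025],[0,0,0.025],[0,0,0.025],[0,0,0.025]],"xyz":[[0,0,0.1],[0,0,0.2],[0,0,0.29],[0,0,0.334],[0,0,0.334]],"grip":[0,0,0,0,0]}' 30
python3 -m pendant '{"delta_rot":[[0,0,0],[0,0,0],[0,0,0],[0,0,0],[0,0,0]],"xyz":[[0,0,0],[0,0,0],[0,0,0],[0,0,0],[0,0,0]],"grip":[255,255,255,255,255]}' 30
python3 -m pendant '{"delta_rot":[[0,0,0],[0,0,0],[0,0,-0.008],[0,0,-0.016],[0,0,-0.025]],"xyz":[[0,0,-0.05],[0,0,-0.13],[0,0,-0.22],[0,0,-0.3],[0,0,-0.335]],"grip":[255,255,255,255,255]}'
python3 -m pendant '{"delta_rot":[[0,0,0],[0,0,0],[0,0,0],[0,0,0],[0,0,0]],"xyz":[[-0.05,0,0],[-0.14,0.01,0],[-0.24,0.01,0],[-0.33,0.02,0],[-0.375,0.021,0]],"grip":[255,255,255,255,255]}'
python3 -m pendant '{"delta_rot":[[0,0,0],[0,0,0],[0,0,0]],"xyz":[[0,0,0],[0,0,0],[0,0,0]],"grip":[255,255,255]}'
```

```text
t: 16.0
tcp_pos: [500.5, -68.5, 15.3]
orientation: [[-0.988, 0.157, -0.002], [0.157, 0.988, 0.001], [0.003, 0.001, -1.0]]
wrist_force: [-0.9, 0.4, 0.4]
width: 1.001
grip_force: 0.0
t: 16.62
tcp_pos: [501.1, -68.0, 16.4]
orientation: [[-0.988, 0.156, 0.0], [0.156, 0.988, -0.0], [-0.0, -0.0, -1.0]]
wrist_force: [0.9, -0.3, 0.2]
width: 0.458
grip_force: 0.0
t: 17.25
tcp_pos: [501.5, -68.1, 152.1]
orientation: [[-1.0, -0.002, 0.002], [-0.002, 1.0, -0.001], [-0.002, -0.001, -1.0]]
wrist_force: [0.9, 0.7, -0.7]
width: 0.001
grip_force: 0.0
t: 17.88
tcp_pos: [652.3, -59.2, 149.6]
orientation: [[-1.0, -0.001, -0.0], [-0.001, 1.0, 0.0], [0.0, 0.0, -1.0]]
wrist_force: [-0.1, 0.8, -0.3]
width: 0.005
grip_force: 0.0
t: 18.25
tcp_pos: [650.4, -59.6, 150.6]
orientation: [[-1.0, -0.0, 0.0], [-0.0, 1.0, -0.0], [-0.0, -0.0, -1.0]]
wrist_force: [0.2, 0.4, -0.2]
width: 0.003
grip_force: 0.0
```

The gripper closed on nothing. Looking before doing anything else.

```bash
python3 - <<'E'
from h import *
m,im=look("top","t2");c=im[130:270,190:400]
cv2.imwrite("pics/t2c.png",cv2.resize(c,(800,533),interpolation=cv2.INTER_CUBIC))
m,im=look("scene","s2");cv2.imwrite("pics/s2c.png",cv2.resize(im[120:300,150:390],(800,600),interpolation=cv2.INTER_CUBIC))
E
```

```text
(no output)
```

View pics/s2c.png

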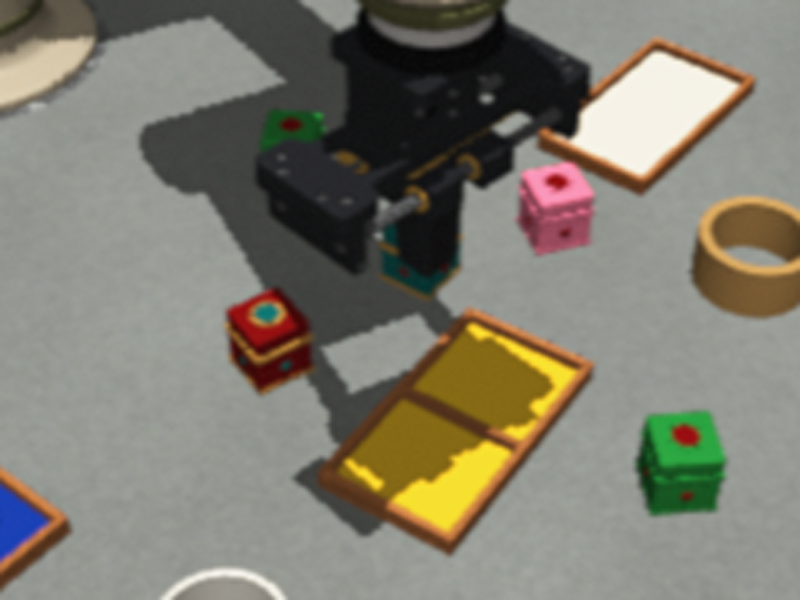

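```bash
python3 - <<'E'
from h import *
m=r.camera_model("top")
for f in("top0","t2"):
  im=cv2.imread(f"pics/{f}.png")
  for n,lo,hi in(("red",(-8,130,40),(8,255,255)),("teal",(80,120,50),(98,255,255))):
    for c in blobs(im,lo,hi,10):
      p=rect(m,c,50)
      if 380<p[0]<580 and -110<p[1]<110: print(f,n,cv2.contourArea(c),p)
E
```

```text
top0 red 24.5 [5.08e+02 7.71e+01 1.33e+01 1.60e+01 2.00e-01]
top0 red 231.0 [502.8 -67.3  43.   43.4  80.5]
top0 teal 145.0 [423.3   5.   35.6  35.6 -44.9]
top0 teal 18.5 [503.1 -68.   13.3  13.3   0. ]
top0 teal 223.0 [508.1  77.1  42.   42.4   9.8]
t2 red 24.5 [5.08e+02 7.71e+01 1.33e+01 1.60e+01 2.00e-01]
t2 teal 86.5 [507.5  80.7  35.5  41.9 -79.4]
```

View pics/t2c.png

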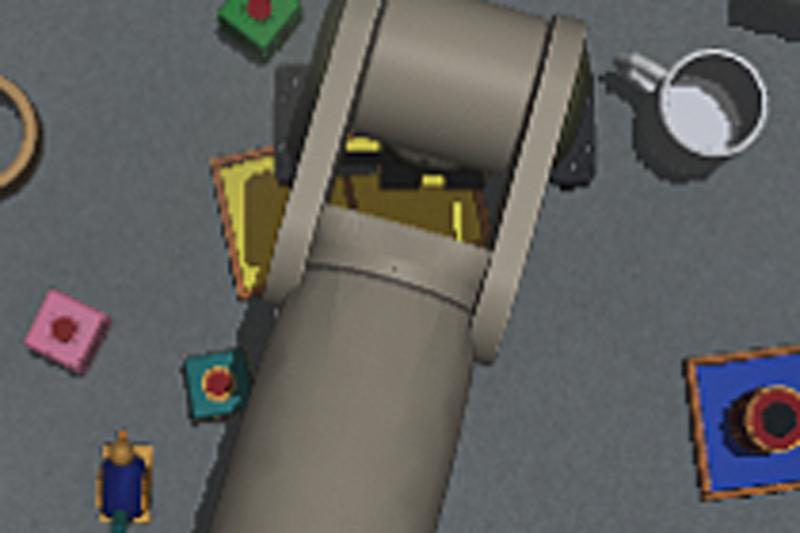

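The arm hides the red box in the top view, so I go back over it, open the gripper, and look from the wrist.

```bash
python3 -m pendant '{"delta_rot":[[0,0,0],[0,0,0],[0,0,0],[0,0,0],[0,0,0]],"xyz":[[0.05,0,0],[0.14,-0.01,0],[0.24,-0.01,0],[0.33,-0.02,0],[0.375,-0.021,0]],"grip":[0,0,0,0,0]}'
python3 -m pendant '{"delta_rot":[[0,0,0],[0,0,0],[0,0,0],[0,0,0]],"xyz":[[0,0,0],[0,0,0],[0,0,0],[0,0,0]],"grip":[0,0,0,0]}'
python3 - <<'E'
from h import *
m,im=look("wrist","w4");print(m["eye"])
for n,lo,hi in(("red",(-8,130,50),(8,255,255)),("teal",(80,120,50),(98,255,255))):
  for c in blobs(im,lo,hi,100): print(n,c.reshape(-1,2).mean(0),cv2.contourArea(c),rect(m,c,50))
E
```

```text
t: 18.98
tcp_pos: [499.3, -68.0, 150.7]
orientation: [[-1.0, 0.0, 0.0], [0.0, 1.0, -0.0], [-0.0, -0.0, -1.0]]
wrist_force: [-0.2, 0.8, 0.0]
width: 0.547
grip_force: 0.0
t: 19.48
tcp_pos: [501.4, -68.0, 150.0]
orientation: [[-1.0, -0.001, -0.0], [-0.001, 1.0, 0.0], [0.0, 0.0, -1.0]]
wrist_force: [-0.1, -0.4, -0.2]
width: 0.99
grip_force: 0.0
[417.23253972 -69.00258116 332.1455682 ]
red [552.26923077 241.38461538] 221.0 [544.7 184.2  14.   17.7 -75. ]
red [439.55555556 202.01851852] 262.0 [506.3  76.6  16.6  17.2 -80.5]
red [277.01117318 193.83240223] 2196.5 [499.4 -68.1  42.6  44.5  80.7]
red [ 21.61077844 169.53293413] 1926.5 [ 480.8 -285.    41.5   53.    81.4]
red [488.30612245   3.        ] 131.5 [353.5  87.2   5.7  16.   -0.6]
teal [277.15686275 196.70588235] 245.5 [ 5.013e+02 -6.830e+01  1.580e+01  1.610e+01  1.000e-01]
teal [436.42702703 199.03243243] 2411.5 [504.4  72.9  45.3  45.7  10.2]
teal [412.89944134 182.59217877] 478.5 [489.   49.5  33.9  53.3  56.2]
teal [539.59375   84.015625] 358.0 [408.4 139.1  12.6  19.6  56.9]
```

View pics/w4.png

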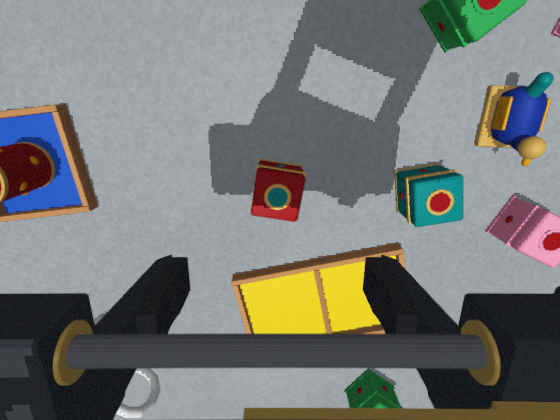

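The red box is unmoved at (277,197), so the first grasp did not hold. I'll try again a little lower and give the fingers more time before lifting.

```bash
python3 -m pendant '{"delta_rot":[[0,0,0.012],[0,0,0.025],[0,0,0.025],[0,0,0.025],[0,0,0.025]],"xyz":[[0,0,0.1],[0,0,0.2],[0,0,0.29],[0,0,0.345],[0,0,0.345]],"grip":[0,0,0,0,0]}' 30
python3 -m pendant '{"delta_rot":[[0,0,0],[0,0,0],[0,0,0],[0,0,0]],"xyz":[[0,0,0],[0,0,0],[0,0,0],[0,0,0]],"grip":[255,255,255,255]}' 30
python3 -m pendant '{"delta_rot":[[0,0,0]],"xyz":[[0,0,0]],"grip":[255]}'
python3 -m pendant '{"delta_rot":[[0,0,0]],"xyz":[[0,0,0]],"grip":[255]}'
python3 -m pendant '{"delta_rot":[[0,0,0],[0,0,0]],"xyz":[[0,0,0],[0,0,0]],"grip":[255,255]}'
python3 - <<'E'
from h import *
m,im=look("wrist","w5");m,s=look("scene","s5")
cv2.imwrite("pics/w5c.png",np.hstack([cv2.resize(im,(400,300)),cv2.resize(s[150:300,190:390],(400,300))]))
E
```

```text
t: 20.15
tcp_pos: [500.5, -67.8, 11.1]
orientation: [[-0.988, 0.156, -0.003], [0.156, 0.988, 0.001], [0.003, 0.001, -1.0]]
wrist_force: [0.3, 0.2, 0.2]
width: 1.002
grip_force: 0.0
t: 20.65
tcp_pos: [501.2, -68.1, 12.6]
orientation: [[-0.988, 0.156, 0.001], [0.156, 0.988, -0.0], [-0.001, -0.0, -1.0]]
wrist_force: [0.4, -0.0, 0.1]
width: 0.571
grip_force: 0.0
t: 20.78
tcp_pos: [501.2, -67.9, 12.6]
orientation: [[-0.988, 0.156, 0.001], [0.156, 0.988, 0.0], [-0.001, 0.0, -1.0]]
wrist_force: [-4.1, 0.3, 26.5]
width: 0.459
grip_force: 14.1
t: 20.9
tcp_pos: [501.9, -67.2, 14.1]
orientation: [[-0.988, 0.157, 0.003], [0.157, 0.988, 0.001], [-0.003, 0.002, -1.0]]
wrist_force: [-1.7, 16.4, 32.0]
width: 0.343
grip_force: 21.2
t: 21.15
tcp_pos: [502.8, -65.4, 16.1]
orientation: [[-0.988, 0.156, 0.006], [0.156, 0.988, 0.003], [-0.006, 0.004, -1.0]]
wrist_force: [-3.3, 21.2, 43.7]
width: 0.221
grip_force: 31.8
```

View pics/w5c.png

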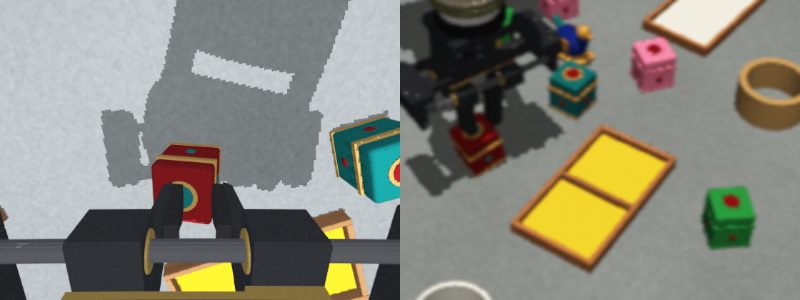

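The fingers closed past the box's width while being pushed up, so something is wrong here. Looking closer at the saved pictures.

```bash
python3 - <<'E'
import cv2,numpy as np
w=cv2.imread("pics/w5.png");s=cv2.imread("pics/s5.png")
cv2.imwrite("pics/w5d.png",np.hstack([cv2.resize(w[190:370,170:350],(400,400),interpolation=3),cv2.resize(s[175:265,190:280],(400,400),interpolation=3)]))
E
```

```text
(no output)
```

View pics/w5d.png

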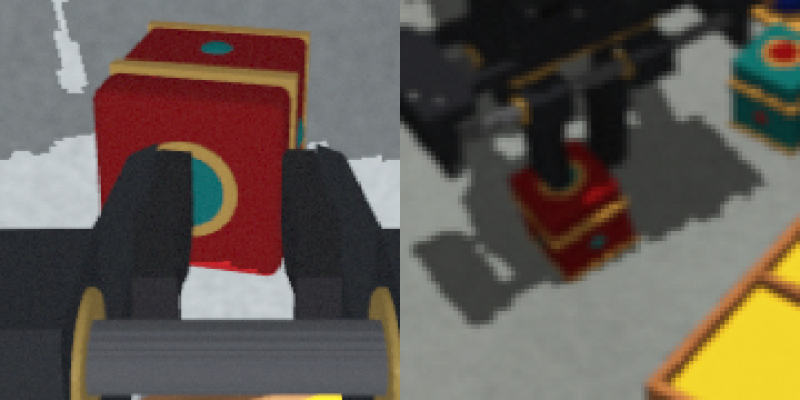

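```bash
python3 - <<'E'
from h import *
m=dict(np.load("pics/w4.npz"));print(m["intrinsics"].round(1).tolist(),m["k1"],m["eye"])
def proj(m,P):
    R=m["orientation"];t=-R.T@m["eye"]
    return cv2.projectPoints(np.float64(P),cv2.Rodrigues(R.T)[0],t,m["intrinsics"],np.array([float(m["k1"]),0,0,0]))[0].reshape(-1,2).round(0).tolist()
print("open tips expected",proj(m,[[501,-68+s*44,150+h] for h in(0,20,40,60) for s in(1,-1)]))
m=dict(np.load("pics/w5.npz"));print("TCP at 16:",proj(m,[[502,-65,16+h] for h in(0,19,40,60)]))
s=r.sense();print(s["tcp_pos"],s["wrist_force"],s["width"],s["orientation"][:,2])
E
```

```text
[[330.3, 0.0, 276.1], [0.0, 330.3, 208.3], [0.0, 0.0, 1.0]] 0.017468802173842963 [417.23253972 -69.00258116 332.1455682 ]
open tips expected [[351.0, 244.0], [205.0, 243.0], [359.0, 259.0], [197.0, 259.0], [368.0, 278.0], [188.0, 278.0], [381.0, 302.0], [176.0, 302.0]]
TCP at 16: [[279.0, 243.0], [279.0, 257.0], [279.0, 277.0], [280.0, 301.0]]
[502.74161216 -65.40622357  16.14804863] [-3.81033852 21.0381836  43.27749671] 0.21927457661312402 [ 0.00609075  0.0028439  -0.99997741]
```

From the projection, the fingertips sit about 20 mm above the reported TCP level (seen at row 257, expected at row 243). The fingers were therefore pinching only the lid's bevelled edge, and they tipped the box. I'll open gently so it settles, rise, and re-measure.

```bash
python3 -m pendant '{"delta_rot":[[0,0,0],[0,0,0],[0,0,0],[0,0,0],[0,0,0]],"xyz":[[0,0,0],[0,0,0],[0,0,0],[0,0,0],[0,0,0]],"grip":[190,180,170,160,150]}' 10
python3 -m pendant '{"delta_rot":[[0,0,0],[0,0,0],[0,0,0],[0,0,0],[0,0,0]],"xyz":[[0,0,0],[0,0,0],[0,0,0],[0,0,0],[0,0,0]],"grip":[130,100,60,0,0]}'
python3 -m pendant '{"delta_rot":[[0,0,0],[0,0,0],[0,0,0],[0,0,-0.012],[0,0,-0.025]],"xyz":[[0,0,-0.02],[0,0,-0.08],[0,0,-0.2],[0,0,-0.3],[0,0,-0.345]],"grip":[0,0,0,0,0]}'
python3 -m pendant '{"delta_rot":[[0,0,0],[0,0,0],[0,0,0]],"xyz":[[0,0,0],[0,0,0],[0,0,0]],"grip":[0,0,0]}'
python3 - <<'E'
from h import *
m,im=look("wrist","w6");m2,s=look("scene","s6");print(m["eye"])
for n,lo,hi in(("red",(-8,130,50),(8,255,255)),("teal",(80,120,50),(98,255,255))):
  for c in blobs(im,lo,hi,100): print(n,c.reshape(-1,2).mean(0),cv2.contourArea(c),rect(m,c,50))
cv2.imwrite("pics/c6.png",np.hstack([cv2.resize(im[120:320,180:380],(400,400),interpolation=3),cv2.resize(s[175:265,190:280],(400,400),interpolation=3)]))
E
```

```text
t: 21.88
tcp_pos: [503.1, -69.0, 16.7]
orientation: [[-0.988, 0.155, 0.007], [0.155, 0.988, -0.004], [-0.007, -0.003, -1.0]]
wrist_force: [-8.6, 2.1, 44.7]
width: 0.408
grip_force: 20.4
t: 22.5
tcp_pos: [501.8, -69.0, 13.5]
orientation: [[-0.988, 0.156, 0.002], [0.156, 0.988, -0.002], [-0.003, -0.002, -1.0]]
wrist_force: [-1.2, -1.9, 3.3]
width: 0.919
grip_force: 2.0
t: 23.12
tcp_pos: [501.5, -68.0, 152.7]
orientation: [[-1.0, -0.003, 0.003], [-0.003, 1.0, -0.001], [-0.003, -0.001, -1.0]]
wrist_force: [-0.0, -0.6, 0.2]
width: 1.0
grip_force: 0.0
t: 23.5
tcp_pos: [500.6, -67.9, 149.2]
orientation: [[-1.0, 0.0, -0.002], [0.0, 1.0, 0.001], [0.002, 0.001, -1.0]]
wrist_force: [0.2, -0.1, -0.2]
width: 1.0
grip_force: 0.0
[416.75441789 -68.89770382 331.50068562]
red [552.30769231 242.40384615] 220.0 [544.7 184.   13.9  17.6 -75.1]
red [439.71698113 203.16981132] 263.5 [506.2  76.6  16.6  17.2 -80.6]
red [234.72903226 184.21290323] 1457.5 [ 489.1 -105.7   25.9   49.3   79.5]
red [207.456 180.216] 737.5 [ 485.2 -129.3   15.9   48.8   76.2]
red [ 21.45238095 170.83928571] 1926.0 [ 476.  -289.7   39.9   54.    19.5]
red [487.62   3.4 ] 157.0 [353.1  86.8   6.4  16.3  -0.7]
teal [436.41081081 200.10810811] 2416.5 [504.4  73.   45.3  45.6  10.1]
teal [413.24309392 183.45856354] 482.5 [488.7  49.8  34.2  53.6  55.3]
teal [539.515625  84.9375  ] 356.0 [408.4 139.3  12.6  19.5  54.9]
```

View pics/c6.png

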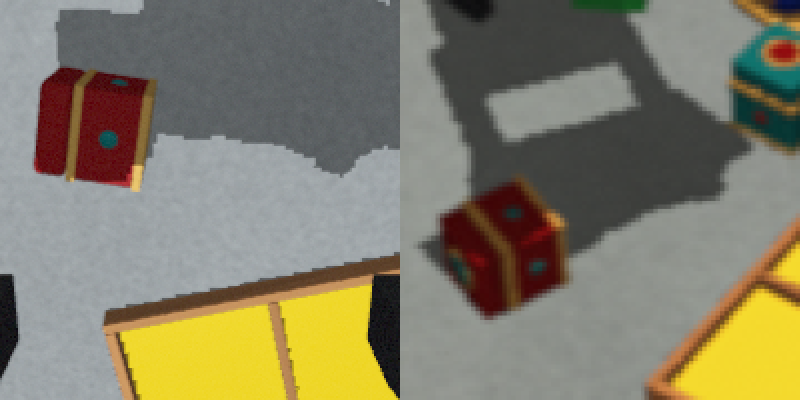

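The box has tipped onto its side with the lid towards -y, at about (110,125) in the left crop. The picture also explains why: the finger gap in pixels puts the real fingertips about 37 mm above the reported TCP. The first close at TCP 16 therefore passed over the 50 mm lid, and the second caught only its rim. I'll check that with the numbers and turn the tool 100° so it closes across the lying box.

```bash
python3 -m pendant '{"delta_rot":[[0,0,0.028],[0,0,0.056],[0,0,0.084],[0,0,0.112],[0,0,0.14]],"xyz":[[0,-0.024,0],[0,-0.048,0],[0,-0.072,0],[0.005,-0.1,0],[0.01,-0.12,0]],"grip":[0,0,0,0,0]}'
python3 -m pendant '{"delta_rot":[[0,0,0.028],[0,0,0.056],[0,0,0.084],[0,0,0.112],[0,0,0.138]],"xyz":[[0,0,0],[0,0,0],[0,0,0],[0,0,0],[0,0,0]],"grip":[0,0,0,0,0]}'
python3 -m pendant '{"delta_rot":[[0,0,0],[0,0,0],[0,0,0]],"xyz":[[0,0,0],[0,0,0],[0,0,0]],"grip":[0,0,0]}'
python3 - <<'E'
from h import *
m,im=look("wrist","w7");s=r.sense();print(m["eye"],s["tcp_pos"],s["q"].round(0))
for c in blobs(im,(-8,130,50),(8,255,255),100): print("red",c.reshape(-1,2).mean(0).round(),cv2.contourArea(c),rect(m,c,45),onz(m,cv2.boxPoints(cv2.minAreaRect(c)),45).round().tolist())
for c in blobs(im,(80,120,50),(98,255,255),40): print("teal",c.reshape(-1,2).mean(0).round(),cv2.contourArea(c),rect(m,c,45))
g=cv2.cvtColor(im,cv2.COLOR_BGR2GRAY)
# black finger tips: topmost dark pixels either side
k=(g<50).astype(np.uint8)
for a,b in((150,230),(330,420)):
    ys,xs=np.where(k[235:300,a:b]);print(a,[(int(y)+235,int(xs[ys==y].min()+a),int(xs[ys==y].max()+a)) for y in sorted(set(ys))[:24:4]])
E
```

```text
t: 24.22
tcp_pos: [496.9, -116.4, 149.8]
orientation: [[-0.633, 0.774, -0.001], [0.774, 0.633, 0.0], [0.001, -0.0, -1.0]]
wrist_force: [0.4, -0.6, -0.2]
width: 1.0
grip_force: 0.0
t: 24.85
tcp_pos: [496.9, -116.0, 149.8]
orientation: [[0.18, 0.984, -0.001], [0.984, -0.18, 0.0], [0.0, -0.001, -1.0]]
wrist_force: [0.3, 0.3, -0.1]
width: 0.997
grip_force: 0.0
t: 25.22
tcp_pos: [497.1, -116.0, 150.2]
orientation: [[0.173, 0.985, -0.0], [0.985, -0.173, 0.0], [0.0, -0.0, -1.0]]
wrist_force: [-0.3, -0.2, -0.0]
width: 1.006
grip_force: 0.0
[510.9650238  -34.57643206 332.26289442] [ 497.08614169 -116.02932341  150.22252466] [-26.  21.  86.  -0.  74. -16.]
red [296. 384.] 908.5 [ 479.9 -338.9   42.5   44.1   -9.8] [[463.0, -314.0], [504.0, -321.0], [498.0, -364.0], [455.0, -357.0]]
red [274. 209.] 565.5 [ 491.4 -130.8   13.6   41.5   80.1] [[472.0, -121.0], [513.0, -128.0], [511.0, -141.0], [470.0, -134.0]]
red [273. 183.] 1249.0 [ 495.3 -107.1   24.9   42.7   80.1] [[476.0, -91.0], [518.0, -98.0], [514.0, -123.0], [472.0, -116.0]]
teal [313. 402.] 295.0 [ 496.  -362.    25.    39.    80.3]
teal [273. 183.] 40.5 [ 495.6 -107.     6.3    6.5   -9.9]
150 [(255, 169, 170), (259, 158, 185), (263, 153, 186), (267, 150, 186), (271, 150, 187), (275, 150, 187)]
330 [(255, 383, 383), (259, 367, 395), (263, 366, 400), (267, 366, 403), (271, 366, 407), (275, 365, 411)]
```

Confirmed: the 88 mm gap spans 180 px, so the tips are at depth 161 mm, 38 mm above the reported TCP. I'll use tip z = TCP z + 37 from here on. The lying box is centred at about (494,-113), with its lid towards (-0.16,-0.99). I'll grip it nearer the lid.

```bash
python3 -m pendant '{"delta_rot":[[0,0,0],[0,0,0],[0,0,0],[0,0,0],[0,0,0]],"xyz":[[-0.014,-0.008,0.1],[-0.014,-0.008,0.2],[-0.014,-0.008,0.3],[-0.014,-0.008,0.37],[-0.014,-0.008,0.4]],"grip":[0,0,0,0,0]}' 25
python3 -m pendant '{"delta_rot":[[0,0,0],[0,0,0],[0,0,0]],"xyz":[[0,0,0.02],[0,0,0.04],[0,0,0.04]],"grip":[0,0,0]}'
python3 -m pendant '{"delta_rot":[[0,0,0],[0,0,0],[0,0,0],[0,0,0],[0,0,0]],"xyz":[[0,0,0],[0,0,0],[0,0,0],[0,0,0],[0,0,0]],"grip":[255,255,255,255,255]}' 25
python3 -m pendant '{"delta_rot":[[0,0,0],[0,0,0],[0,0,0]],"xyz":[[0,0,0],[0,0,0],[0,0,0]],"grip":[255,255,255]}'
```

```text
t: 25.9
tcp_pos: [492.5, -120.8, -11.0]
orientation: [[0.174, 0.985, -0.002], [0.985, -0.174, 0.001], [0.001, -0.002, -1.0]]
wrist_force: [-0.7, -0.7, 1.2]
width: 1.004
grip_force: 0.0
t: 26.28
tcp_pos: [493.0, -121.0, -25.7]
orientation: [[0.174, 0.985, 0.0], [0.985, -0.174, -0.0], [-0.0, 0.0, -1.0]]
wrist_force: [0.9, 0.2, 0.8]
width: 0.999
grip_force: 0.0
t: 26.9
tcp_pos: [493.0, -121.0, -25.7]
orientation: [[0.175, 0.985, 0.0], [0.985, -0.175, -0.0], [-0.0, 0.0, -1.0]]
wrist_force: [0.0, -0.5, 0.5]
width: 0.498
grip_force: 25.0
t: 27.28
tcp_pos: [493.1, -121.0, -25.7]
orientation: [[0.175, 0.985, 0.0], [0.985, -0.175, -0.0], [-0.0, 0.0, -1.0]]
wrist_force: [-0.3, -0.7, 1.0]
width: 0.498
grip_force: 25.0
```

Gripped: the width matches, and TCP -26 leaves the tips clear of the bench. To stand the box up I want its lid towards the base, so the tool can tilt in the arm's plane with its camera on top. I'll set it down with the lid towards -x and regrasp from yaw 180.

```bash
python3 -m pendant '{"delta_rot":[[0,0,0],[0,0,0],[0,0,0],[0,0,0],[0,0,0]],"xyz":[[0,0,-0.04],[0,0,-0.1],[0,0,-0.18],[0,0,-0.22],[0,0,-0.24]],"grip":[255,255,255,255,255]}'
python3 -m pendant '{"delta_rot":[[0,0,0.025],[0,0,0.05],[0,0,0.075],[0,0,0.1],[0,0,0.125]],"xyz":[[0,-0.03,0],[0,-0.06,0],[0,-0.1,0],[0,-0.14,0],[0,-0.16,0]],"grip":[255,255,255,255,255]}'
python3 -m pendant '{"delta_rot":[[0,0,0.025],[0,0,0.05],[0,0,0.075],[0,0,0.097],[0,0,0.097]],"xyz":[[0,0,0],[0,0,0],[0,0,0],[0,0,0],[0,0,0]],"grip":[255,255,255,255,255]}'
python3 -m pendant '{"delta_rot":[[0,0,0],[0,0,0],[0,0,0],[0,0,0],[0,0,0]],"xyz":[[0,0,0.08],[0,0,0.16],[0,0,0.21],[0,0,0.23],[0,0,0.236]],"grip":[255,255,255,255,255]}'
python3 -m pendant '{"delta_rot":[[0,0,0],[0,0,0],[0,0,0],[0,0,0]],"xyz":[[0,0,0.0015],[0,0,0.003],[0,0,0.004],[0,0,0.004]],"grip":[255,255,255,255]}'
```

```text
t: 27.9
tcp_pos: [492.9, -120.9, 70.8]
orientation: [[0.174, 0.985, 0.0], [0.985, -0.174, -0.0], [-0.0, 0.0, -1.0]]
wrist_force: [-0.2, 0.8, -1.3]
width: 0.493
grip_force: 25.0
t: 28.52
tcp_pos: [428.8, -109.4, 69.7]
orientation: [[0.823, 0.569, -0.002], [0.569, -0.823, 0.001], [-0.001, -0.002, -1.0]]
wrist_force: [0.8, -0.3, -1.7]
width: 0.497
grip_force: 25.0
t: 29.15
tcp_pos: [429.6, -109.6, 69.8]
orientation: [[1.0, 0.002, -0.001], [0.002, -1.0, 0.001], [-0.001, -0.001, -1.0]]
wrist_force: [0.1, 1.1, -2.4]
width: 0.49
grip_force: 25.0
t: 29.78
tcp_pos: [430.0, -109.8, -24.2]
orientation: [[1.0, 0.002, -0.0], [0.002, -1.0, 0.0], [-0.0, -0.0, -1.0]]
wrist_force: [0.4, -0.0, -1.3]
width: 0.498
grip_force: 25.0
t: 30.28
tcp_pos: [430.0, -109.8, -25.6]
orientation: [[1.0, 0.001, 0.0], [0.001, -1.0, -0.0], [0.0, 0.0, -1.0]]
wrist_force: [0.9, 0.0, -1.7]
width: 0.501
grip_force: 25.0
```

```bash
python3 -m pendant '{"delta_rot":[[0,0,0],[0,0,0],[0,0,0],[0,0,0],[0,0,0]],"xyz":[[0,0,0.001],[0,0,0.001],[0,0,0.001],[0,0,0.001],[0,0,0.001]],"grip":[255,0,0,0,0]}'
python3 -m pendant '{"delta_rot":[[0,0,0],[0,0,0],[0,0,0],[0,0,0],[0,0,0]],"xyz":[[0,0,-0.04],[0,0,-0.1],[0,0,-0.18],[0,0,-0.28],[0,0,-0.35]],"grip":[0,0,0,0,0]}'
for i in 1 2 3; do python3 -m pendant '{"delta_rot":[[0,0,-0.0278],[0,0,-0.0556],[0,0,-0.0834],[0,0,-0.1112],[0,0,-0.139]],"xyz":[[0,0,0],[0,0,0],[0,0,0],[0,0,0],[0,0,0]],"grip":[0,0,0,0,0]}' | head -2; done
python3 -m pendant '{"delta_rot":[[0,0,-0.0278],[0,0,-0.0556],[0,0,-0.083],[0,0,-0.083],[0,0,-0.083]],"xyz":[[0,0,0],[0,0,0],[0,0,0],[0,0,0],[0,0,0]],"grip":[0,0,0,0,0]}'
python3 - <<'E'
from h import *
m,im=look("wrist","w8")
for c in blobs(im,(-8,130,50),(8,255,255),100): print("red",c.reshape(-1,2).mean(0).round(),cv2.contourArea(c),rect(m,c,45))
for c in blobs(im,(80,120,50),(98,255,255),40): print("teal",c.reshape(-1,2).mean(0).round(),cv2.contourArea(c),rect(m,c,45))
E
```

```text
t: 30.9
tcp_pos: [429.9, -109.8, -26.2]
orientation: [[1.0, 0.001, -0.0], [0.001, -1.0, 0.0], [-0.0, -0.0, -1.0]]
wrist_force: [0.3, -0.7, -0.7]
width: 0.931
grip_force: 0.0
t: 31.52
tcp_pos: [430.1, -109.9, 115.5]
orientation: [[1.0, 0.001, 0.001], [0.001, -1.0, -0.001], [0.001, 0.001, -1.0]]
wrist_force: [-0.2, -0.9, 0.7]
width: 0.996
grip_force: 0.0
t: 32.15
tcp_pos: [429.8, -109.7, 113.8]
t: 32.78
tcp_pos: [429.8, -109.7, 113.8]
t: 33.4
tcp_pos: [429.8, -109.8, 113.8]
t: 34.02
tcp_pos: [429.9, -109.8, 113.8]
orientation: [[-1.0, 0.003, -0.0], [0.003, 1.0, 0.0], [0.0, 0.0, -1.0]]
wrist_force: [0.3, 1.1, 0.2]
width: 0.997
grip_force: 0.0
red [497. 290.] 106.0 [5.05e+02 8.07e+01 7.00e+00 1.69e+01 2.00e-01]
red [ 21. 274.] 534.5 [ 490.4 -327.1   25.    40.1  -34.7]
red [ 51. 256.] 2299.0 [ 471.4 -295.8   46.1   58.5   34. ]
red [276. 224.] 1439.5 [ 4.435e+02 -1.108e+02  2.530e+01  4.250e+01 -1.000e-01]
red [276. 186.] 1151.0 [ 413.9 -111.3   22.8   41.7    1.3]
red [555.  98.] 230.5 [348.9  86.6   8.1  17.5 -74.6]
teal [489. 281.] 1314.5 [499.   74.5  37.9  48.2   9.8]
teal [465. 265.] 984.0 [482.3  46.3  41.9  54.5  53.7]
teal [276. 224.] 49.0 [ 444.2 -110.9    6.6    6.7   46.7]
teal [276. 178.] 51.5 [ 4.054e+02 -1.113e+02  3.200e+00  1.480e+01 -2.000e-01]
```

```bash
python3 -m pendant '{"delta_rot":[[0,0,0],[0,0,0],[0,0,0],[0,0,0],[0,0,0]],"xyz":[[0.0075,-0.0025,0.1],[0.0075,-0.0025,0.2],[0.0075,-0.0025,0.29],[0.0075,-0.0025,0.335],[0.0075,-0.0025,0.349]],"grip":[0,0,0,0,0]}' 25 | head -2
python3 -m pendant '{"delta_rot":[[0,0,0],[0,0,0],[0,0,0],[0,0,0],[0,0,0]],"xyz":[[0,0,0],[0,0,0],[0,0,0],[0,0,0],[0,0,0]],"grip":[0,255,255,255,255]}' 25| head -2
python3 -m pendant '{"delta_rot":[[0,0,0],[0,0,0],[0,0,0]],"xyz":[[0,0,0],[0,0,0],[0,0,0]],"grip":[255,255,255]}'
python3 -m pendant '{"delta_rot":[[0,0,0],[0,0,0],[0,0,0],[0,0,0],[0,0,0]],"xyz":[[0,0,-0.04],[0,0,-0.1],[0.03,0,-0.18],[0.07,0,-0.27],[0.1,0,-0.34]],"grip":[255,255,255,255,255]}'
python3 -m pendant '{"delta_rot":[[0,0.02,0],[0,0.045,0],[0,0.07,0],[0,0.095,0],[0,0.12,0]],"xyz":[[0,0,0],[0,0,0],[0,0,0],[0,0,0],[0,0,0]],"grip":[255,255,255,255,255]}'
python3 -m pendant '{"delta_rot":[[0,0.025,0],[0,0.05,0],[0,0.075,0],[0,0.088,0],[0,0.088,0]],"xyz":[[0,0,0],[0,0,0],[0,0,0],[0,0,0],[0,0,0]],"grip":[255,255,255,255,255]}'
python3 -c "
from cell import r;print(r.sense()['q'].round(1))"
```

```text
t: 34.7
tcp_pos: [426.6, -110.6, -26.5]
t: 35.33
tcp_pos: [427.0, -110.8, -25.6]
t: 35.7
tcp_pos: [426.9, -110.8, -25.7]
orientation: [[-1.0, -0.0, 0.0], [-0.0, 1.0, 0.0], [-0.0, 0.0, -1.0]]
wrist_force: [0.4, 0.8, 2.5]
width: 0.499
grip_force: 25.0
t: 36.33
tcp_pos: [386.3, -110.7, 111.3]
orientation: [[-1.0, -0.001, 0.0], [-0.001, 1.0, -0.0], [-0.0, -0.0, -1.0]]
wrist_force: [0.8, 0.2, -1.1]
width: 0.492
grip_force: 25.0
t: 36.95
tcp_pos: [387.3, -110.9, 110.1]
orientation: [[-0.726, -0.001, -0.688], [-0.0, 1.0, -0.001], [0.688, -0.0, -0.726]]
wrist_force: [-0.5, -1.1, -1.9]
width: 0.497
grip_force: 25.0
t: 37.58
tcp_pos: [386.9, -110.8, 108.8]
orientation: [[-0.259, -0.001, -0.966], [-0.001, 1.0, -0.0], [0.966, 0.001, -0.259]]
wrist_force: [0.1, -0.6, -0.2]
width: 0.501
grip_force: 25.0
[ -19.5   52.1   70.7  -24.4  128.6 -111.2]
```

```bash
python3 -m pendant '{"delta_rot":[[0,0,0],[0,0,0],[0,0,0],[0,0,0],[0,0,0]],"xyz":[[-0.05,0,0.0134],[-0.11,0,0.0295],[-0.16,0,0.0429],[-0.185,0,0.0496],[-0.193,0,0.0517]],"grip":[255,255,255,255,255]}'
python3 -m pendant '{"delta_rot":[[0,0,0],[0,0,0],[0,0,0],[0,0,0]],"xyz":[[-0.004,0,0.001],[-0.008,0,0.002],[-0.011,0,0.003],[-0.011,0,0.003]],"grip":[255,255,255,255]}'
python3 -m pendant '{"delta_rot":[[0,0,0],[0,0,0]],"xyz":[[-0.002,0,0.0005],[-0.004,0,0.001]],"grip":[255,255]}'
```

```text
t: 38.2
tcp_pos: [387.0, -110.8, 29.8]
orientation: [[-0.26, -0.0, -0.966], [-0.0, 1.0, -0.0], [0.966, 0.0, -0.26]]
wrist_force: [-0.4, -0.1, -1.0]
width: 0.5
grip_force: 25.0
t: 38.7
tcp_pos: [387.4, -110.9, 27.5]
orientation: [[-0.26, -0.0, -0.966], [0.001, 1.0, -0.001], [0.966, -0.001, -0.26]]
wrist_force: [2.6, -0.6, 8.4]
width: 0.497
grip_force: 25.0
t: 38.95
tcp_pos: [387.4, -110.8, 27.4]
orientation: [[-0.258, 0.0, -0.966], [0.002, 1.0, -0.0], [0.966, -0.002, -0.258]]
wrist_force: [5.6, -0.2, 21.2]
width: 0.496
grip_force: 25.0
```

Bottom edge is on the bench. I'll loosen the grip, let the box swing down flat while lowering a little, then release and back off.

```bash
python3 -m pendant '{"delta_rot":[[0,0,0],[0,0,0],[0,0,0],[0,0,0],[0,0,0]],"xyz":[[0,0,0],[-0.001,0,0],[-0.002,0,0],[-0.003,0,0],[-0.003,0,0]],"grip":[255,255,255,255,255]}' 4
python3 -m pendant '{"delta_rot":[[0,0,0],[0,0,0],[0,0,0],[0,0,0],[0,0,0]],"xyz":[[0,0,0],[0,0,0],[0,0,0],[0,0,0],[0,0,0]],"grip":[110,80,50,0,0]}'
python3 -m pendant '{"delta_rot":[[0,0,0],[0,0,0],[0,0,0],[0,0,0],[0,0,0]],"xyz":[[0,0,-0.05],[0,0,-0.12],[0,0,-0.2],[0,0,-0.27],[0,0,-0.34]],"grip":[0,0,0,0,0]}'
python3 - <<'E'
from h import *
m,im=look("top","t9");m2,s=look("scene","s9");mw,w=look("wrist","w9")
for n,lo,hi in(("red",(-8,130,40),(8,255,255)),("teal",(80,120,50),(98,255,255))):
    for c in blobs(im,lo,hi,8):
      p=rect(m,c,50)
      if 380<p[0]<580 and -180<p[1]<110: print(n,cv2.contourArea(c),p)
cv2.imwrite("pics/c9.png",np.hstack([cv2.resize(s[160:280,180:300],(400,400),interpolation=3),cv2.resize(w,(400,400))]))
E
```

```text
t: 39.58
tcp_pos: [387.6, -110.7, 24.2]
orientation: [[-0.26, -0.0, -0.965], [0.0, 1.0, -0.0], [0.965, -0.001, -0.26]]
wrist_force: [1.4, 0.8, 5.0]
width: 0.5
grip_force: 4.0
t: 40.2
tcp_pos: [387.4, -110.8, 22.9]
orientation: [[-0.261, -0.0, -0.965], [-0.0, 1.0, -0.0], [0.965, 0.0, -0.261]]
wrist_force: [0.3, -0.1, 0.0]
width: 0.986
grip_force: 0.0
t: 40.83
tcp_pos: [519.5, -110.6, 58.7]
orientation: [[-0.261, -0.0, -0.965], [-0.0, 1.0, -0.0], [0.965, 0.0, -0.261]]
wrist_force: [-0.1, -0.2, 0.2]
width: 0.999
grip_force: 0.0
red 83.0 [ 444.6 -110.7   39.9   40.    -0. ]
teal 17.5 [ 444.6 -110.6   13.3   13.3   -0. ]
```

View pics/c9.png

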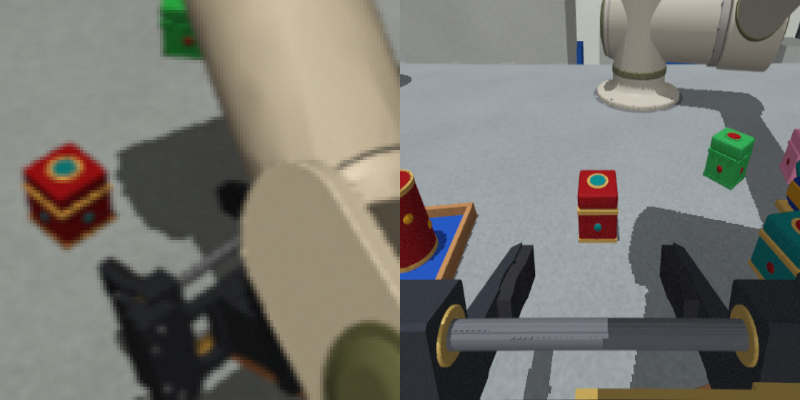

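Left crop: the red box stands upright, lid and dot up, at (68,190). The top camera puts it at (444.6,-110.7), square to the axes. Levelling the tool and regrasping at the corrected depth.

```bash
python3 -m pendant '{"delta_rot":[[0,0,0],[0,0,0],[0,-0.02,0],[0,-0.045,0],[0,-0.07,0]],"xyz":[[0.08,0,-0.022],[0.16,0,-0.044],[0.241,0,-0.065],[0.241,0,-0.065],[0.241,0,-0.065]],"grip":[0,0,0,0,0]}' | head -2
python3 -m pendant '{"delta_rot":[[0,-0.025,0],[0,-0.05,0],[0,-0.08,0],[0,-0.11,0],[0,-0.138,0]],"xyz":[[0,0,0],[0,0,0],[0,0,0],[0,0,0],[0,0,0]],"grip":[0,0,0,0,0]}' | head -3
python3 -m pendant '{"delta_rot":[[0,0,0],[0,0,0]],"xyz":[[0,0,0],[0,0,0]],"grip":[0,0]}'
```

```text
t: 41.6
tcp_pos: [518.1, -110.5, 158.1]
t: 42.22
tcp_pos: [517.6, -110.3, 158.4]
orientation: [[-1.0, 0.001, 0.006], [0.001, 1.0, 0.0], [-0.006, 0.0, -1.0]]
t: 42.48
tcp_pos: [518.5, -110.8, 158.2]
orientation: [[-1.0, 0.0, -0.002], [0.0, 1.0, 0.0], [0.002, 0.0, -1.0]]
wrist_force: [0.6, 0.6, -0.5]
width: 1.003
grip_force: 0.0
```

```bash
python3 -m pendant '{"delta_rot":[[0,0,0],[0,0,0],[0,0,0],[0,0,0],[0,0,0]],"xyz":[[0.09,0,0],[0.185,0,0],[0.185,0,0.1],[0.185,0,0.2],[0.185,0,0.3]],"grip":[0,0,0,0,0]}' 30
python3 -m pendant '{"delta_rot":[[0,0,0],[0,0,0],[0,0,0],[0,0,0]],"xyz":[[0,0,0.08],[0,0,0.13],[0,0,0.15],[0,0,0.15]],"grip":[0,0,0,0]}'
python3 -m pendant '{"delta_rot":[[0,0,0],[0,0,0],[0,0,0],[0,0,0],[0,0,0]],"xyz":[[0,0,0],[0,0,0],[0,0,0],[0,0,0],[0,0,0]],"grip":[255,255,255,255,255]}' 30 | head -1
python3 -m pendant '{"delta_rot":[[0,0,0],[0,0,0]],"xyz":[[0,0,0],[0,0,0]],"grip":[255,255]}'
```

```text
t: 43.1
tcp_pos: [445.4, -110.9, 36.6]
orientation: [[-1.0, -0.001, -0.001], [-0.001, 1.0, 0.0], [0.001, 0.0, -1.0]]
wrist_force: [1.3, 0.5, -0.9]
width: 1.003
grip_force: 0.0
t: 43.6
tcp_pos: [445.0, -110.8, -22.1]
orientation: [[-1.0, -0.001, -0.001], [-0.001, 1.0, 0.001], [0.001, 0.001, -1.0]]
wrist_force: [-1.1, -0.4, -0.4]
width: 1.001
grip_force: 0.0
t: 44.22
t: 44.48
tcp_pos: [444.7, -110.8, -21.6]
orientation: [[-1.0, -0.001, 0.0], [-0.001, 1.0, -0.0], [-0.0, -0.0, -1.0]]
wrist_force: [-0.8, -0.1, 3.6]
width: 0.497
grip_force: 30.0
```

```bash
python3 -m pendant '{"delta_rot":[[0,0,0],[0,0,0],[0,0,0],[0,0,0],[0,0,0]],"xyz":[[0,0,-0.05],[0,0,-0.13],[0,0,-0.22],[0,0,-0.3],[0,0,-0.35]],"grip":[255,255,255,255,255]}' | head -2
python3 -m pendant '{"delta_rot":[[0,0,0],[0,0,0],[0,0,0],[0,0,0],[0,0,0]],"xyz":[[-0.06,0.015,0],[-0.17,0.04,0],[-0.3,0.07,0],[-0.42,0.1,0],[-0.515,0.127,0]],"grip":[255,255,255,255,255]}' | head -2
python3 -m pendant '{"delta_rot":[[0,0,0],[0,0,-0.017],[0,0,-0.033],[0,0,-0.033],[0,0,-0.033]],"xyz":[[0,0,0],[0,0,0.08],[0,0,0.18],[0,0,0.27],[0,0,0.31]],"grip":[255,255,255,255,255]}'
python3 -m pendant '{"delta_rot":[[0,0,0],[0,0,0],[0,0,0],[0,0,0],[0,0,0]],"xyz":[[0,0,0.008],[0,0,0.014],[0,0,0.018],[0,0,0.02],[0,0,0.0215]],"grip":[255,255,255,255,255]}'
```

```text
t: 45.1
tcp_pos: [444.8, -110.8, 119.5]
t: 45.72
tcp_pos: [652.0, -59.2, 117.4]
t: 46.35
tcp_pos: [648.9, -59.9, -7.7]
orientation: [[-0.979, -0.206, -0.004], [-0.206, 0.979, 0.001], [0.003, 0.002, -1.0]]
wrist_force: [0.2, -0.0, -0.9]
width: 0.494
grip_force: 30.0
t: 46.98
tcp_pos: [650.8, -59.9, -14.0]
orientation: [[-0.978, -0.206, 0.0], [-0.206, 0.978, -0.0], [-0.0, -0.0, -1.0]]
wrist_force: [0.0, 0.2, -0.9]
width: 0.497
grip_force: 30.0
```

```bash
python3 -m pendant '{"delta_rot":[[0,0,0],[0,0,0],[0,0,0],[0,0,0]],"xyz":[[0,0,0.001],[0,0,0.002],[0,0,0.003],[0,0,0.003]],"grip":[255,255,255,255]}'
python3 -m pendant '{"delta_rot":[[0,0,0],[0,0,0],[0,0,0]],"xyz":[[0,0,0.001],[0,0,0.002],[0,0,0.002]],"grip":[255,255,255]}'
```

```text
t: 47.48
tcp_pos: [650.7, -59.9, -15.5]
orientation: [[-0.978, -0.206, 0.0], [-0.206, 0.978, 0.0], [-0.0, 0.0, -1.0]]
wrist_force: [-0.4, -0.2, -1.4]
width: 0.497
grip_force: 30.0
t: 47.85
tcp_pos: [650.7, -59.9, -15.6]
orientation: [[-0.978, -0.206, 0.0], [-0.206, 0.978, -0.0], [-0.0, -0.0, -1.0]]
wrist_force: [-2.9, -0.1, 5.8]
width: 0.496
grip_force: 30.0
```

```bash
python3 -m pendant '{"delta_rot":[[0,0,0],[0,0,0],[0,0,0],[0,0,0]],"xyz":[[0,0,-0.001],[0,0,-0.001],[0,0,-0.001],[0,0,-0.001]],"grip":[80,80,80,80]}'
python3 -m pendant '{"delta_rot":[[0,0,0],[0,0,0],[0,0,0.01],[0,0,0.02],[0,0,0.033]],"xyz":[[0,0,-0.04],[0,0,-0.12],[0,0,-0.22],[0,0,-0.3],[0,0,-0.35]],"grip":[80,80,80,80,0]}'|head -3
python3 -m pendant '{"delta_rot":[[0,0,0],[0,0,0],[0,0,0],[0,0,0],[0,0,0]],"xyz":[[0.08,0.08,0],[0.16,0.15,0],[0.24,0.23,0],[0.32,0.3,0],[0.36,0.3425,0]],"grip":[0,0,0,0,0]}'|head -2
python3 -m pendant '{"delta_rot":[[0,0,0],[0,0,0],[0,0,0]],"xyz":[[0,0,0],[0,0,0],[0,0,0]],"grip":[0,0,0]}'
python3 - <<'E'
from h import *
m,im=look("wrist","w10");print(m["eye"])
for n,lo,hi in(("red",(-8,130,50),(8,255,255)),("teal",(80,120,50),(98,255,255))):
  for c in blobs(im,lo,hi,60): print(n,c.reshape(-1,2).mean(0).round(),cv2.contourArea(c),rect(m,c,50))
m,im=look("top","t10")
for n,lo,hi in(("red",(-8,130,40),(8,255,255)),("teal",(80,120,50),(98,255,255))):
  for c in blobs(im,lo,hi,8):
    p=rect(m,c,56)
    if p[0]>590 and abs(p[1])<150: print("top",n,cv2.contourArea(c),p)
E
```

```text
t: 48.35
tcp_pos: [650.7, -59.9, -16.0]
orientation: [[-0.978, -0.206, -0.0], [-0.206, 0.978, 0.0], [0.0, 0.0, -1.0]]
wrist_force: [-0.1, 0.7, 0.6]
width: 0.687
grip_force: 0.0
t: 48.98
tcp_pos: [651.1, -60.0, 127.3]
orientation: [[-1.0, 0.002, 0.003], [0.002, 1.0, -0.001], [-0.003, -0.001, -1.0]]
t: 49.6
tcp_pos: [505.6, 78.1, 125.3]
t: 49.98
tcp_pos: [507.5, 76.3, 124.0]
orientation: [[-1.0, 0.0, 0.0], [0.0, 1.0, -0.0], [-0.0, -0.0, -1.0]]
wrist_force: [0.5, 0.4, -0.0]
width: 1.0
grip_force: 0.0
[423.18768642  75.38155925 306.01844885]
red [407. 247.] 298.5 [5.444e+02 1.860e+02 1.680e+01 1.790e+01 1.000e-01]
red [278. 205.] 312.0 [506.4  76.7  16.3  16.4  -0. ]
teal [278. 201.] 2612.0 [504.5  76.7  42.6  44.8 -80. ]
teal [262. 172.] 62.5 [479.2  63.7   3.6  17.7  10.2]
teal [286. 168.] 66.0 [475.8  83.2   3.5  16.9   9.6]
teal [372.  75.] 362.5 [408.9 143.7  11.5  18.3  75.7]
top red 228.0 [649.1 -61.   42.5  43.6 -77.7]
top red 20.5 [774.7  50.6  13.5  13.8 -89.6]
top teal 19.0 [649.8 -61.2  13.3  13.4  45.3]
```

The red box is in its bay upright: teal dot up at (650,-61), aligned with the tray. The teal box's dot at (278,205) gives (506.4,76.7), yaw +10. Picking it up.

```bash
python3 -m pendant '{"delta_rot":[[0,0,-0.014],[0,0,-0.028],[0,0,-0.028],[0,0,-0.028],[0,0,-0.028]],"xyz":[[0,0,0.1],[0,0,0.2],[0,0,0.29],[0,0,0.345],[0,0,0.365]],"grip":[0,0,0,0,0]}' 30 |head -2
python3 -m pendant '{"delta_rot":[[0,0,0],[0,0,0],[0,0,0],[0,0,0],[0,0,0]],"xyz":[[0,0,0],[0,0,0],[0,0,0],[0,0,0],[0,0,0]],"grip":[0,255,255,255,255]}' 30|head -2
python3 -m pendant '{"delta_rot":[[0,0,0],[0,0,0],[0,0,0]],"xyz":[[0,0,0],[0,0,0],[0,0,0]],"grip":[255,255,255]}'
```

```text
t: 50.7
tcp_pos: [506.3, 76.8, -23.1]
t: 51.32
tcp_pos: [506.7, 77.0, -21.7]
t: 51.7
tcp_pos: [506.6, 77.1, -21.8]
orientation: [[-0.984, -0.176, 0.0], [-0.176, 0.984, 0.0], [-0.0, 0.0, -1.0]]
wrist_force: [0.8, 0.3, 2.2]
width: 0.491
grip_force: 30.0
```

```bash
python3 -m pendant '{"delta_rot":[[0,0,0],[0,0,0],[0,0,0.01],[0,0,0.02],[0,0,0.028]],"xyz":[[0,0,-0.05],[0,0,-0.13],[0,0,-0.22],[0,0,-0.3],[0,0,-0.35]],"grip":[255,255,255,255,255]}' | head -2
python3 -m pendant '{"delta_rot":[[0,0,0],[0,0,0],[0,0,0],[0,0,0],[0,0,0]],"xyz":[[-0.04,-0.015,0],[-0.12,-0.045,0],[-0.2,-0.075,0],[-0.27,-0.1,0],[-0.3125,-0.12,0]],"grip":[255,255,255,255,255]}' | head -2
python3 -m pendant '{"delta_rot":[[0,0,0],[0,0,-0.017],[0,0,-0.033],[0,0,-0.033],[0,0,-0.033]],"xyz":[[0,0,0],[0,0,0.08],[0,0,0.18],[0,0,0.27],[0,0,0.31]],"grip":[255,255,255,255,255]}'|head -3
python3 -m pendant '{"delta_rot":[[0,0,0],[0,0,0],[0,0,0],[0,0,0],[0,0,0]],"xyz":[[0,0,0.008],[0,0,0.015],[0,0,0.02],[0,0,0.023],[0,0,0.0245]],"grip":[255,255,255,255,255]}'
python3 -m pendant '{"delta_rot":[[0,0,0],[0,0,0],[0,0,0]],"xyz":[[0,0,0.001],[0,0,0.002],[0,0,0.002]],"grip":[255,255,255]}'
```

```text
t: 52.32
tcp_pos: [506.7, 77.0, 119.3]
t: 52.95
tcp_pos: [632.4, 28.6, 117.2]
t: 53.58
tcp_pos: [629.9, 29.7, -7.7]
orientation: [[-0.978, -0.207, -0.003], [-0.207, 0.978, 0.001], [0.003, 0.001, -1.0]]
t: 54.2
tcp_pos: [631.7, 29.1, -15.5]
orientation: [[-0.978, -0.206, 0.0], [-0.206, 0.978, -0.0], [-0.0, -0.0, -1.0]]
wrist_force: [0.0, -0.1, -1.1]
width: 0.497
grip_force: 30.0
t: 54.58
tcp_pos: [631.7, 29.1, -15.8]
orientation: [[-0.978, -0.206, 0.001], [-0.206, 0.978, -0.0], [-0.001, -0.0, -1.0]]
wrist_force: [-2.3, 1.2, 5.5]
width: 0.498
grip_force: 30.0
```

```bash
python3 -m pendant '{"delta_rot":[[0,0,0],[0,0,0],[0,0,0],[0,0,0]],"xyz":[[0,0,-0.001],[0,0,-0.001],[0,0,-0.001],[0,0,-0.001]],"grip":[80,80,80,80]}'|head -1
python3 -m pendant '{"delta_rot":[[0,0,0],[0,0,0],[0,0,0.01],[0,0,0.02],[0,0,0.033]],"xyz":[[0,0,-0.04],[0,0,-0.12],[0,0,-0.22],[0,0,-0.32],[0,0,-0.4]],"grip":[80,80,80,80,0]}'|head -3
python3 -m pendant '{"delta_rot":[[0,0,0],[0,0,0],[0,0,0],[0,0,0],[0,0,0]],"xyz":[[0.1,0.06,0],[0.2,0.12,0],[0.31,0.19,0],[0.42,0.255,0],[0.49,0.2975,0]],"grip":[0,0,0,0,0]}'|head -2
python3 -m pendant '{"delta_rot":[[0,0,0],[0,0,0],[0,0,0]],"xyz":[[0,0,0],[0,0,0],[0,0,0]],"grip":[0,0,0]}'
python3 - <<'E'
from h import *
m,im=look("wrist","w11");print(m["eye"])
for c in blobs(im,(110,120,60),(130,255,255),80): print("blue",c.reshape(-1,2).mean(0).round(),cv2.contourArea(c),rect(m,c,42))
for c in blobs(im,(12,90,90),(28,255,255),60): print("brass",c.reshape(-1,2).mean(0).round(),cv2.contourArea(c),rect(m,c,8))
m,im=look("top","t11")
for n,lo,hi in(("red",(-8,130,40),(8,255,255)),("teal",(80,120,50),(98,255,255))):
  for c in blobs(im,lo,hi,8):
    p=rect(m,c,56)
    if p[0]>590 and abs(p[1])<150: print("top",n,cv2.contourArea(c),p)
E
```

```text
t: 55.08
t: 55.7
tcp_pos: [631.8, 29.1, 147.0]
orientation: [[-1.0, 0.002, 0.003], [0.002, 1.0, -0.0], [-0.003, -0.0, -1.0]]
t: 56.32
tcp_pos: [433.7, 148.9, 145.1]
t: 56.7
tcp_pos: [436.5, 147.5, 144.0]
orientation: [[-1.0, 0.0, 0.0], [0.0, 1.0, -0.0], [-0.0, -0.0, -1.0]]
wrist_force: [-0.2, 0.8, 1.1]
width: 0.998
grip_force: 0.0
[352.14714746 146.59712394 326.05890404]
blue [275. 187.] 1172.0 [429.7 145.6  27.2  44.2  89.1]
brass [135. 391.] 67.0 [698.  -28.8   6.2  29.1  12.3]
brass [163. 379.] 297.0 [ 6.807e+02  7.700e+00  2.640e+01  2.710e+01 -4.000e-01]
brass [357. 407.] 3466.5 [ 7.041e+02  2.380e+02  7.940e+01  2.606e+02 -1.000e-01]
brass [135. 378.] 139.5 [677.9 -23.6  15.7  28.8  62.1]
brass [206. 373.] 246.5 [671.1  62.2  22.3  44.5   8.5]
brass [495. 357.] 245.5 [643.  403.5  15.9  88.2 -77.4]
brass [ 58. 356.] 254.5 [ 642.1 -110.8   16.    90.5   75.2]
brass [191. 321.] 817.0 [595.7  44.4  39.3  49.3   6.6]
brass [495. 288.] 521.0 [552.  384.3   7.3 138.1   7.6]
brass [274. 224.] 321.5 [476.5 142.8  20.8  25.7  56.6]
brass [459. 211.] 988.5 [478.2 346.   51.7 168.7   7.7]
brass [291. 182.] 141.5 [434.9 158.8  10.6  55.3 -89. ]
brass [259. 181.] 156.5 [433.5 129.8  11.2  55.5  78.8]
top red 23.0 [633.3  28.3  13.3  13.5 -89.8]
top red 229.0 [649.  -61.   42.9  43.3 -78.3]
top red 20.5 [774.7  50.6  13.5  13.8 -89.6]
top teal 19.0 [649.8 -61.2  13.3  13.4  45.3]
top teal 207.5 [632.4  27.8  41.1  41.3  11.6]
```

View pics/w11.png

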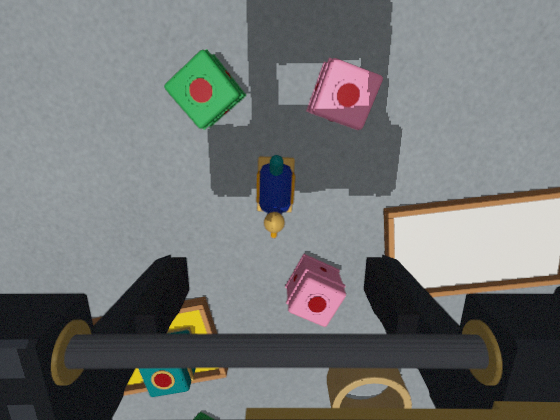

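Teal box is in its bay (dot at about (633,28)). The bird stands upright at (275,190) with its beak towards +x, body centre about (432,145.5), clear of both pink boxes. Gripping its flanks.

```bash
python3 -m pendant '{"delta_rot":[[0,0,0],[0,0,0],[0,0,0],[0,0,0],[0,0,0]],"xyz":[[0.01,-0.005,0.1],[0.01,-0.005,0.2],[0.01,-0.005,0.3],[0.01,-0.005,0.38],[0.01,-0.005,0.4175]],"grip":[0,0,0,0,0]}' 30
python3 -m pendant '{"delta_rot":[[0,0,0],[0,0,0],[0,0,0],[0,0,0],[0,0,0]],"xyz":[[0,0,0],[0,0,0],[0,0,0],[0,0,0],[0,0,0]],"grip":[0,255,255,255,255]}' 30|head -2
python3 -m pendant '{"delta_rot":[[0,0,0],[0,0,0],[0,0,0],[0,0,0],[0,0,0]],"xyz":[[0,0,0],[0,0,0],[0,0,0],[0,0,0],[0,0,0]],"grip":[255,255,255,255,255]}'
```

```text
t: 57.42
tcp_pos: [431.3, 145.6, -24.8]
orientation: [[-1.0, 0.0, -0.002], [0.0, 1.0, -0.0], [0.002, -0.0, -1.0]]
wrist_force: [-0.4, -0.1, -0.4]
width: 1.004
grip_force: 0.0
t: 58.05
tcp_pos: [431.7, 146.0, -22.9]
t: 58.68
tcp_pos: [431.6, 146.0, -23.1]
orientation: [[-1.0, -0.001, 0.0], [-0.001, 1.0, 0.0], [-0.0, 0.0, -1.0]]
wrist_force: [0.3, 1.8, 2.4]
width: 0.38
grip_force: 29.7
```

```bash
python3 -m pendant '{"delta_rot":[[0,0,0],[0,0,0],[0,0,0],[0,0,0],[0,0,0]],"xyz":[[0,0,-0.05],[0,0,-0.13],[0,0,-0.22],[0,0,-0.3],[0,0,-0.35]],"grip":[255,255,255,255,255]}'
python3 -m pendant '{"delta_rot":[[0,0,0],[0,0,0],[0,0,0],[0,0,0],[0,0,0]],"xyz":[[-0.02,0.06,0],[-0.06,0.18,0],[-0.1,0.31,0],[-0.15,0.44,0],[-0.179,0.5315,0]],"grip":[255,255,255,255,255]}'|head -2
python3 -m pendant '{"delta_rot":[[0,0,0],[0,0,-0.01],[0,0,-0.021],[0,0,-0.021],[0,0,-0.021]],"xyz":[[0,0,0],[0,0,0.08],[0,0,0.18],[0,0,0.27],[0,0,0.31]],"grip":[255,255,255,255,255]}'|head -3
python3 -m pendant '{"delta_rot":[[0,0,0],[0,0,0],[0,0,0],[0,0,0],[0,0,0]],"xyz":[[0,0,0.008],[0,0,0.015],[0,0,0.02],[0,0,0.023],[0,0,0.0245]],"grip":[255,255,255,255,255]}'
python3 -m pendant '{"delta_rot":[[0,0,0],[0,0,0],[0,0,0]],"xyz":[[0,0,0.001],[0,0,0.002],[0,0,0.002]],"grip":[255,255,255]}'
```

```text
t: 59.3
tcp_pos: [431.5, 146.0, 118.0]
orientation: [[-1.0, -0.001, 0.001], [-0.001, 1.0, -0.0], [-0.001, -0.0, -1.0]]
wrist_force: [-0.1, -0.4, -3.9]
width: 0.381
grip_force: 29.7
t: 59.92
tcp_pos: [503.1, 360.5, 115.8]
t: 60.55
tcp_pos: [501.9, 357.2, -9.2]
orientation: [[-0.991, -0.131, -0.004], [-0.131, 0.991, -0.002], [0.004, -0.001, -1.0]]
t: 61.18
tcp_pos: [503.1, 358.7, -16.7]
orientation: [[-0.991, -0.132, 0.0], [-0.132, 0.991, 0.0], [-0.0, 0.0, -1.0]]
wrist_force: [-0.3, -0.2, -3.1]
width: 0.384
grip_force: 29.7
t: 61.55
tcp_pos: [503.1, 358.7, -17.0]
orientation: [[-0.991, -0.132, 0.001], [-0.132, 0.991, 0.0], [-0.001, 0.0, -1.0]]
wrist_force: [-3.0, -1.3, 5.6]
width: 0.382
grip_force: 29.7
```

```bash
python3 -m pendant '{"delta_rot":[[0,0,0],[0,0,0],[0,0,0],[0,0,0]],"xyz":[[0,0,-0.001],[0,0,-0.001],[0,0,-0.001],[0,0,-0.001]],"grip":[60,60,60,60]}'
python3 -m pendant '{"delta_rot":[[0,0,0],[0,0,0],[0,0,0],[0,0,0],[0,0,0]],"xyz":[[0,0,-0.04],[0,0,-0.12],[0,0,-0.22],[0,0,-0.34],[0,0,-0.46]],"grip":[60,60,60,60,60]}'|head -2
python3 -m pendant '{"delta_rot":[[0,0,0],[0,0,0],[0,0,0],[0,0,0],[0,0,0]],"xyz":[[0.1,-0.08,0],[0.2,-0.16,0],[0.3,-0.25,0],[0.4,-0.33,0],[0.4,-0.33,0]],"grip":[0,0,0,0,0]}'
python3 - <<'E'
from h import *
m,im=look("top","t12");a=cv2.imread("pics/top0.png")
for n,lo,hi in(("red",(-8,130,40),(8,255,255)),("teal",(80,120,50),(98,255,255)),("blue",(110,120,60),(130,255,255)),("brass",(10,90,90),(28,255,255))):
  for c in blobs(im,lo,hi,12):
    p=rect(m,c,56);u=c.reshape(-1,2).mean(0).round()
    if cv2.contourArea(c)<1500 and 100<u[0]<470 and 130<u[1]<300: print(n,u,cv2.contourArea(c),p)
for n,(x,y,w,h) in dict(mug=(345,135,55,45),tape=(160,140,45,45)).items():
    print(n,np.abs(im[y:y+h,x:x+w].astype(int)-a[y:y+h,x:x+w]).max(2).__gt__(40).sum())
mw=r.camera_model("wrist");s,sm=r.read_camera("scene")[:,:,::-1],r.camera_model("scene")
h=cv2.cvtColor(s,cv2.COLOR_BGR2HSV)
for c in blobs(s.copy(),(105,120,40),(130,255,255),15):print("scene blue",c.reshape(-1,2).mean(0).round(),cv2.boundingRect(c),cv2.contourArea(c))
E
```

```text
t: 62.05
tcp_pos: [503.1, 358.7, -17.4]
orientation: [[-0.991, -0.132, -0.0], [-0.132, 0.991, -0.0], [0.0, -0.0, -1.0]]
wrist_force: [0.1, -0.1, -0.5]
width: 0.764
grip_force: 0.0
t: 62.68
tcp_pos: [502.8, 358.5, 169.5]
t: 63.3
tcp_pos: [359.9, 205.3, 167.9]
orientation: [[-0.991, -0.13, 0.001], [-0.13, 0.991, 0.0], [-0.001, -0.0, -1.0]]
wrist_force: [-0.7, -0.6, 0.8]
width: 0.999
grip_force: 0.0
red [243. 290.] 22.5 [3.493e+02 8.790e+01 1.320e+01 1.320e+01 2.000e-01]
red [394. 240.] 159.5 [ 483.7 -315.1   38.3   40.   -44.8]
red [206. 216.] 22.0 [546.  184.8  13.4  16.  -89.3]
red [266. 184.] 23.0 [633.3  28.3  13.3  13.5 -89.8]
red [299. 178.] 228.0 [649.1 -61.   42.5  43.6 -77.7]
red [258. 132.] 20.5 [774.7  50.6  13.5  13.8 -89.6]
teal [429. 236.] 141.0 [ 493.7 -410.8   36.5   37.3   43.8]
teal [299. 178.] 19.0 [649.8 -61.2  13.3  13.4  45.3]
teal [266. 184.] 207.5 [632.4  27.8  41.1  41.3  11.6]
blue [389. 240.] 899.0 [ 481.9 -302.1   79.    88.5  -83.2]
blue [144. 230.] 100.0 [506.5 354.   24.5  40.1 -89. ]
blue [420. 237.] 514.0 [ 492.7 -389.7   79.3   88.6  -82.9]
brass [183. 164.] 786.5 [685.3 251.1  85.5  85.5 -44.3]
mug 0
tape 0
scene blue [101. 308.] (71, 283, 59, 49) 770.5
scene blue [137. 281.] (110, 261, 54, 40) 591.5
scene blue [348. 146.] (341, 141, 14, 13) 72.5
scene blue [74. 36.] (66, 14, 17, 46) 124.0
scene blue [112.  36.] (78, 4, 68, 68) 2988.0
```

All five pieces measure upright in their bays. The mug and tape are unchanged, pixel for pixel. Handing in.

```bash
python3 -c "
from cell import r;print(r.finish_job())"
```

```text
the job is handed in; nothing more can be done
None
```

I handed the job in with both pots in the blue tray, both boxes in the yellow and the bird in the white, all upright by the last top-camera measurements, mug and tape unmoved; on the way my second grasp on the red box tipped it onto its side on the bench with about 45 N at the wrist (stood up and re-placed), and no verdict came back.

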